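# Pressing instrument covers home with a joystick-controlled bench press

### The job

Close up every brass instrument case on the blue mat with the bench press, one at a time: stand it cover up in the nest of the loose die plate, push the plate fully home under the ram, tilt the joystick to the right (green dot) and hold it until the cover is fully home, then let it spring back, draw the plate out and stand the finished case upright in the grey tray. When all are done, leave the empty plate pushed fully home in the press; never push a cover down with the gripper, keep the gripper clear of the ram, and do not disturb the other things on the bench.

Things in the scene. Friction and masses are not known exactly. Their poses are not given: they have to be found in the camera images.
- press_axis (a point): point on the bench straight under the ram of the fixed blue press. x points into the press (the way the plate is pushed), y left, z up. Guide rails 15 mm high, 93 mm apart, from x = -77 to +45 mm, with splayed lead-ins (120 mm wide at x = -110); rubber stop at x = +46. The head overhangs from x = -28 mm rearwards, 38 mm to either side, from 103 mm above the bench up to 285 mm
- ram (a joint): slide of the press ram, m: 0 = raised (white pad, diameter 36 mm, 51 mm above the bench), to 0.02 = lowest. It follows the joystick slowly (time constant about 0.6 s), 40 mm per rad of right tilt, and presses with about 1 N per mm that it lags, so a cover (home at about 0.011) needs nearly full tilt held 1 to 2 s. It rises by itself in about 3 s when the stick is let go
- nest (a point): centre of the nest floor of the loose aluminium die plate (0.55 kg), 10 mm above the bench; x towards the plate's far end (into the press), y left, z up. Plate 163 x 90 x 10 mm, x = -118 to +45 mm. The nest is a dark ring 7 mm high on the plate, bore 62 mm, outer diameter 74 mm. Fully home: far end against the stop, nest under the ram
- plate_handle (a point): middle of the die plate's upright black handle block, 36 mm long (x, along the plate), 16 mm wide (y, across), its top 62 mm and this point 42 mm above the bench; 98 mm before the nest. Axes as the nest's
- stick_knob (a point): middle of the black joystick knob (diameter 32 mm, 34 mm high), upright 132 mm above the bench, on a 13 mm stick; its pivot is 85 mm below. The grey box under it, 92 x 88 x 44 mm, is fixed. The stick tilts only sideways: y points to the left of the box, x (pivot axis) to its rear; the right side (-y) has a green dot and is the pressing direction
- stick (a joint): tilt of the joystick, rad: 0 = upright (spring-centred), + = right, towards the green dot; stops at +-0.5. Full tilt needs about 9 N at the knob to hold, up to 14 N if tilted fast. Let go, it is back at centre within about 3 s, as the ram rises
- mat_mid (a point): centre of the upper side, 2 mm above the bench, of the fixed blue mat (100 mm in x by 370 mm in y) on which the cases wait, up to four in a row along y about 88 mm apart. x points away from the bench's front edge: the upright front of the polishing machine, over 200 mm high, begins 66 mm beyond this centre line along the right half (-y) of the mat, so a hand must keep slim in x there
- tray_floor (a point): centre of the inner floor (rubber mat) of the fixed grey tray for finished cases, 5 mm above the bench; outside 170 (x) x 84 (y) mm, inside 162 x 76 mm, rim 10 mm above the bench. Past its -x end, 40 mm off, stands the side wall of the polishing machine, 345 mm high
- case_1_mid (a point): middle of a brass instrument case, 0.18 kg (None if absent): body diameter 46 mm, 24 mm high, with a steel cover 41 mm across on top; this point lies on its axis, 15 mm above its underside; z up. At the start it stands upright on the blue mat (2 mm thick) before the polishing machine. Take it by the brass body, below the cover
- cover_1 (a joint): cover of case_1, m: 0 = standing 5 mm proud (orange seal visible, top 35 mm above the underside of the case), 0.005 = fully home, flush; stiff, stays where it is (about 4 N to move; absent with the case)
- case_2_mid (a point): middle of a brass instrument case, 0.18 kg (None if absent): body diameter 46 mm, 24 mm high, with a steel cover 41 mm across on top; this point lies on its axis, 15 mm above its underside; z up. At the start it stands upright on the blue mat (2 mm thick) before the polishing machine. Take it by the brass body, below the cover
- cover_2 (a joint): cover of case_2, m: 0 = standing 5 mm proud (orange seal visible, top 35 mm above the underside of the case), 0.005 = fully home, flush; stiff, stays where it is (about 4 N to move; absent with the case)
- case_3_mid (a point): middle of a brass instrument case, 0.18 kg (None if absent): body diameter 46 mm, 24 mm high, with a steel cover 41 mm across on top; this point lies on its axis, 15 mm above its underside; z up. At the start it stands upright on the blue mat (2 mm thick) before the polishing machine. Take it by the brass body, below the cover
- cover_3 (a joint): cover of case_3, m: 0 = standing 5 mm proud (orange seal visible, top 35 mm above the underside of the case), 0.005 = fully home, flush; stiff, stays where it is (about 4 N to move; absent with the case)
- case_4_mid (a point): middle of a brass instrument case, 0.18 kg (None if absent): body diameter 46 mm, 24 mm high, with a steel cover 41 mm across on top; this point lies on its axis, 15 mm above its underside; z up. At the start it stands upright on the blue mat (2 mm thick) before the polishing machine. Take it by the brass body, below the cover
- cover_4 (a joint): cover of case_4, m: 0 = standing 5 mm proud (orange seal visible, top 35 mm above the underside of the case), 0.005 = fully home, flush; stiff, stays where it is (about 4 N to move; absent with the case)
- wax_tin: yellow-lidded paste tin, 66 mm diameter, 27 mm high, a bystander at the back
- loupe: black eye loupe, 43 mm, 34 mm high, a bystander
- tape: roll of black tape, 62 mm, 19 mm high, a bystander

How it is judged:
On the way, in this order (a step that is already met when the one before it is completed fails the run):
1. a case stands in the nest and the plate is fully home under the ram (horizontal distance between nest and press_axis below 0.006 m and ((horizontal distance between case_1_mid and nest below 0.01 m and z of case_1_mid in the frame of nest below 0.018 m and angle between case_1_mid's own z axis and vertical below 0.08 rad) or (horizontal distance between case_2_mid and nest below 0.01 m and z of case_2_mid in the frame of nest below 0.018 m and angle between case_2_mid's own z axis and vertical below 0.08 rad) or (horizontal distance between case_3_mid and nest below 0.01 m and z of case_3_mid in the frame of nest below 0.018 m and angle between case_3_mid's own z axis and vertical below 0.08 rad) or (horizontal distance between case_4_mid and nest below 0.01 m and z of case_4_mid in the frame of nest below 0.018 m and angle between case_4_mid's own z axis and vertical below 0.08 rad))), for 0.2 s.
2. the joystick is held well over to the right with the plate home (horizontal distance between nest and press_axis below 0.006 m and value of joint stick above 0.36 rad), for 0.6 s.
3. a cover is home and the joystick is back at centre (value of joint stick between -0.1 and 0.1 rad and value of joint any of cover_1, cover_2, cover_3, cover_4 above 0.004 m), for 0.2 s.
At the end, for the whole second after the job is handed in: every case present stands upright (within 0.1 rad) and still on the floor of the grey tray with its cover home (joint over 0.004 m); the empty die plate is home (nest within 6 mm of the ram axis) and flat on the bench; the joystick is at centre (within 0.08 rad) and the ram up (below 3 mm) (value of joint each of cover_1, cover_2, cover_3, cover_4 above 0.004 m and x of case_1_mid in the frame of tray_floor between -0.082 and 0.082 m and y of case_1_mid in the frame of tray_floor between -0.04 and 0.04 m and z of case_1_mid in the frame of tray_floor between 0.01 and 0.02 m and angle between each of case_1_mid, case_2_mid, case_3_mid, case_4_mid's own z axis and vertical below 0.1 rad and linear speed of each of case_1, case_2, case_3, case_4 below 0.02 m/s and x of case_2_mid in the frame of tray_floor between -0.082 and 0.082 m and y of case_2_mid in the frame of tray_floor between -0.04 and 0.04 m and z of case_2_mid in the frame of tray_floor between 0.01 and 0.02 m and x of case_3_mid in the frame of tray_floor between -0.082 and 0.082 m and y of case_3_mid in the frame of tray_floor between -0.04 and 0.04 m and z of case_3_mid in the frame of tray_floor between 0.01 and 0.02 m and x of case_4_mid in the frame of tray_floor between -0.082 and 0.082 m and y of case_4_mid in the frame of tray_floor between -0.04 and 0.04 m and z of case_4_mid in the frame of tray_floor between 0.01 and 0.02 m and horizontal distance between nest and press_axis below 0.006 m and z of nest in the frame of press_axis below 0.014 m and value of joint stick between -0.08 and 0.08 rad and value of joint ram below 0.003 m); the robot touches nothing.
It fails at once if a cover is pushed with the gripper (over 6 N) (contact force between the fingers and cover_1 above 6 N or contact force between the fingers and cover_2 above 6 N or contact force between the fingers and cover_3 above 6 N or contact force between the fingers and cover_4 above 6 N).
It fails at once if the ram presses on the gripper (over 5 N) (contact force between the arm and ram above 5 N).
It fails at once if the ram comes down on the gripper fingers (over 5 N) (contact force between the fingers and ram above 5 N).
It fails at once if a bystander is moved more than 3 cm (distance of any of wax_tin, loupe, tape from where it was at the start of the episode above 0.03 m).
Of case_1, case_2, case_3, case_4 only 2 to 3 are there at a start; the rules pass over those that are not, and their reading is None.
At some moment in a run one of die_plate may be knocked a few centimetres aside while the robot is not near it.
It also fails if it takes over 210 s, if anything falls off the work surface, if the arm or the gripper's body presses on something with over 40 N, if the wrist force passes 120 N, or if a joint passes its speed limit or range.

### The arm

A 6-joint arm with a two-finger parallel gripper is mounted at the origin on a cart in front of the work surface, level with it; the furniture and walls round the work are solid. World frame = base frame: x ahead of the robot, y to its left, z up, the work surface at z = 0. Lengths are in m, angles in rad, forces in N, time in s.
With the tool pointing down it reaches from about 0.375 to 0.9 m from the base axis. Payload 3.1 kg.
Tool frame: the origin (TCP) lies between the finger pads; the fingertips stand 22 mm ahead of it and the grasp point (between the pads) lies 3 mm ahead of it; z points along the fingers, y is the direction in which the jaws open and shut (so a half turn about z gives the same grasp; the last joint's range is limited). The gripper opens to 87 mm and grips with 3 to 60 N. Pads are 19 mm wide; open, the fingers measure 117 mm over their backs; the gripper's body (75 mm by 190 mm) begins 51 mm behind the grasp point.
Start: joints at [1.145, 0.527, 1.433, -0, 1.181, -0.178], TCP at [0.153, 0.606, 0.245] pointing down, gripper open.
Joint ranges: [-3.08, 3.08], [-0.75, 2.2], [0.22, 2.44], [-1.43, 4.57], [0, 2.65], [-2.85, 2.85]. Speed limits (rad/s): [2.79, 2.79, 3.14, 3.14, 3.14, 3.14].

### API

Orientations are given as a unit quaternion [x, y, z, w].
In Python, from rig import get_obs, camera, get_calibration, hand_in, search_frame gives the robot as it stands.
- The arm moves only by the shell command python3 -m jog 'ROWS' [FORCE]. ROWS is JSON, a list of rows, each an object with "grip": the closure in counts, from 0 (fully open) to 255 (shut); "travel": the shift along the world's x, y, z in cm, a list of three; "twist": the turn about the world's z in degrees. A call has 1 to 8 rows; each row shifts and turns the commanded pose from where the row before left it; what a row does not reach is not made up. A row lasts 1/10 s, in which the tool goes at most 50 mm and 8.59 degrees, less where a joint would pass 70% of its speed; a pose out of reach is approached as far as the arm can. A call is refused whole if a number of a shift passes 5 or a number of a turn 8.59, either way. A call with a gripper value outside its range is refused whole. The fingers move at their own pace and stop on an object; FORCE is the grip in N (left out, the last holds). Time passes only in rows, so rows that do not move let the fingers close. It gives the time, the measured TCP pose, the force and the opening at its end, in the units of the state.
- get_obs(): the state, without advancing time (a new reading comes with each control period).
- camera(name): name is "scene" or "top" or "wrist"; returns the picture (420x560x3 uint8, red, green, blue); there is no depth.
- get_calibration(name): a dict with "fx", "fy", "cx", "cy" (pixels), "R" (3x3) and "t" (3): a world point X has camera coordinates R X + t; the wrist camera has in their place "T_tool_cam" (4x4, takes a point from camera to tool coordinates, whose origin is the TCP and whose axes are the flange's). Camera axes: x right, y down, z forward; pixel columns grow to the right and rows downward; lengths in m; the calibration is good to about 2 mm. A picture is of the moment at which its call begins: read the wrist's pose just before it. get_calibration takes no time and is no camera call.
- hand_in(): hands the job in, once; it reports no verdict.
Trained networks look in the newest picture that a camera, given by its name, has taken for a name from the list of things; names that differ only in an ending like _2 or _b are one class to them, and where a whole thing is asked for, a point or a joint stands for the part that bears it (a point fixed in the world has none). Each returns a list of dicts, best first, with "p" (0 to 1); they miss things now and then, are a little off and sometimes report something else, mostly with a low value. They report only what shows in the picture. A call takes as long as a camera call.
- search_frame(target, camera): "at" ([x, y, z] in m, in world coordinates, good to about 4 mm: the middle of the surface that is visible of it).
The state is a dict: "time": time; "q": joint angles; "joint_velocities": joint speeds; "joint_torque": joint torques, N m; "position": TCP position; "tool_rot": TCP orientation; "ft_force": force on the tool from outside, world axes, zero at the start; "moment": the same for the moment, N m; "grip_width": finger opening in m.
Only numpy, scipy, OpenCV 4.12 (cv2) and the standard library are available. Lean on these libraries where they do the work, as an engineer would, in place of code of your own. Each camera call takes 0.05 s, during which the arm holds its last target. There are 200 camera calls.

## Working session

There is one attempt and no reset: what is moved stays moved. The work goes in short steps, Python scripts to look and compute and a shell command to move; the robot and the scene stay as the last step left them, time stands still between calls to the robot, and variables do not carry over. Pictures are saved under pics/ and viewed, about 12 in all and at most 16, crops included, and the job is handed in when it is done.

```bash
ls; mkdir -p pics; python3 - <<'E'
from rig import *
import cv2
print(get_obs())
for n in ("scene","top"):
    cv2.imwrite(f"pics/{n}0.png",cv2.cvtColor(camera(n),cv2.COLOR_RGB2BGR))
    for t in ("case_1_mid","nest","plate_handle","stick_knob","mat_mid","tray_floor","press_axis","ram","wax_tin","loupe","tape"):
        try: print(n,t,[([round(v,3) for v in d["at"]],round(d["p"],2)) for d in search_frame(t,n)][:5])
        except Exception as e: print(n,t,e)
    print(get_calibration(n))
print(get_calibration("wrist"))
E
```

```text
pics
{'time': 0.0, 'q': array([ 1.14450548e+00,  5.28444043e-01,  1.43389148e+00,  1.17672213e-06,
        1.18141020e+00, -1.78477965e-01]), 'joint_velocities': array([ 0.00152993, -0.00024637, -0.00016153, -0.00132577, -0.00051241,
        0.00169732]), 'joint_torque': array([ 1.18755110e-03, -4.40036523e+01, -1.76596284e+01,  6.34217751e-02,
        5.81975095e-02, -1.44431242e-04]), 'position': array([0.15297294, 0.60528464, 0.24358863]), 'tool_rot': array([ 1.23589781e-01,  9.92332811e-01, -1.02752906e-03, -3.21108395e-04]), 'ft_force': array([ 0.25296912,  0.38763509, -0.80871061]), 'moment': array([ 0.04535514,  0.02313744, -0.00158709]), 'grip_width': 0.08716222183678428}
scene case_1_mid [([0.505, -0.3, 0.039], 0.67), ([0.531, -0.377, 0.035], 0.55), ([0.532, -0.376, 0.036], 0.29)]
scene nest [([0.633, 0.098, 0.005], 0.88)]
scene plate_handle [([0.629, 0.093, 0.016], 0.75), ([0.779, 0.053, 0.021], 0.67), ([0.53, -0.379, 0.038], 0.65), ([0.741, 0.004, 0.028], 0.21)]
scene stick_knob [([0.334, 0.249, 0.128], 0.66), ([0.509, 0.291, 0.064], 0.47)]
scene mat_mid [([0.476, -0.26, 0
[... 1251 characters left out ...]
 'R': array([[ 2.68503708e-04, -9.99998359e-01,  1.79172254e-03],
       [-9.89575404e-01, -5.23739986e-04, -1.44014743e-01],
       [ 1.44015445e-01, -1.73437606e-03, -9.89573920e-01]]), 't': array([-0.03137067,  0.59636248,  1.26699672])}
{'fx': 311.97286741206796, 'fy': 311.97286741206796, 'cx': 278.85793503090554, 'cy': 213.5898832640284, 'T_tool_cam': array([[-6.26521637e-04, -9.65753736e-01, -2.59459685e-01,
         7.19167475e-02],
       [ 9.99999643e-01, -7.52291523e-04,  3.85443063e-04,
         7.85660058e-04],
       [-5.67432400e-04, -2.59459351e-01,  9.65753863e-01,
        -1.39727387e-01],
       [ 0.00000000e+00,  0.00000000e+00,  0.00000000e+00,
         1.00000000e+00]])}
```

View pics/scene0.png

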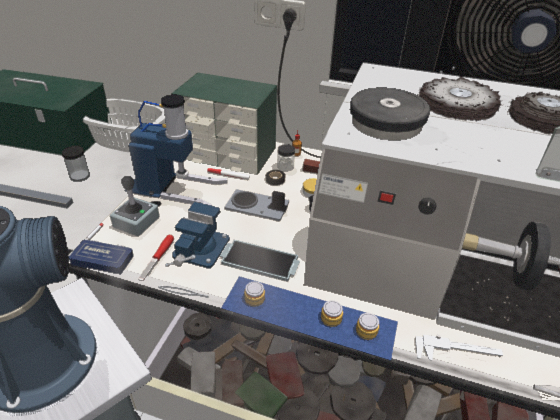

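View pics/top0.png

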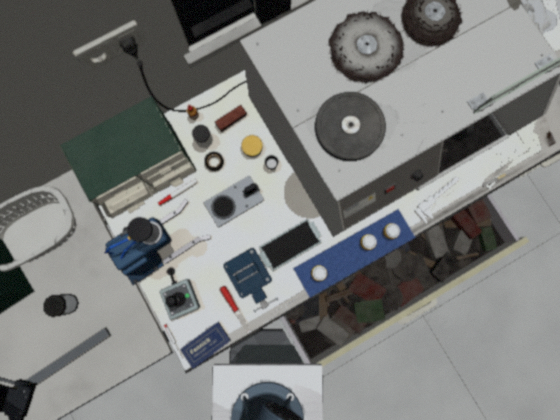

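The scene view shows three cases at (255,292), (332,312) and (369,325), with the plate at (257,203), the press at (160,160), the joystick at (130,205) and the tray at (260,258). The top view shows the bench turned by about 29°, with the vise beside the tray at (248,275). Next I'll make a rectified map and fit the main axes.

```bash
cat > h.py <<'E'
import numpy as np, cv2
from rig import *
from scipy.spatial.transform import Rotation as Ro
def cam(n):
    """picture, K, R, t (world->cam)"""
    o=get_obs(); im=camera(n); c=get_calibration(n)
    K=np.array([[c["fx"],0,c["cx"]],[0,c["fy"],c["cy"]],[0,0,1]])
    if n=="wrist":
        T=np.eye(4); T[:3,:3]=Ro.from_quat(o["tool_rot"]).as_matrix(); T[:3,3]=o["position"]
        M=np.linalg.inv(T@c["T_tool_cam"]); R,t=M[:3,:3],M[:3,3]
    else: R,t=c["R"],c["t"]
    return im,K,R,t
def back(uv,z,K,R,t):
    d=R.T@np.linalg.solve(K,np.r_[uv,1]); C=-R.T@t
    return C+d*(z-C[2])/d[2]
def rect(im,K,R,t,org,yaw,W,H,s,z):
    """top-down map: px right = dir yaw, px up = yaw+90; org world xy at picture centre; s px/m"""
    a=np.array([np.cos(yaw),np.sin(yaw)]); b=np.array([-a[1],a[0]])
    A=np.zeros((3,3)); A[:2,0]=a/s; A[:2,1]=-b/s; A[:2,2]=org-a*W/2/s+b*H/2/s; A[2,2]=1
    P=K@np.c_[R[:,0],R[:,1],R[:,2]*z+t]
    return cv2.warpPerspective(im,np.linalg.inv(P@A),(W,H)),A
def yaw():
    o=get_obs(); m=Ro.from_quat(o["tool_rot"]).as_matrix(); return np.degrees(np.arctan2(m[1,1],m[0,1]))
E
python3 - <<'E'
from h import *
im,K,R,t=cam("top")
hsv=cv2.cvtColor(im,cv2.COLOR_RGB2HSV)
m=cv2.inRange(hsv,(105,110,60),(125,255,255)); m[:,:285]=0
m=cv2.morphologyEx(m,cv2.MORPH_CLOSE,np.ones((15,15)))
c=max(cv2.findContours(m,0,2)[0],key=cv2.contourArea)
p=np.array([back(x[0],.002,K,R,t)[:2] for x in c],np.float32)
print("mat",cv2.minAreaRect(p*1000))
b=np.array([back(x,.002,K,R,t)[:2] for x in cv2.boxPoints(cv2.minAreaRect(c))]);print(b)
r,A=rect(im,K,R,t,np.array([.52,.0]),np.radians(-61.4),800,500,1000,0.0)
cv2.imwrite("pics/r0.png",cv2.cvtColor(r,cv2.COLOR_RGB2BGR)); print(A)
E
```

```text
mat ((476.21478271484375, -261.90789794921875), (95.51046752929688, 362.1283874511719), 29.10313606262207)
[[ 0.42953517 -0.0802843 ]
 [ 0.6077727  -0.39894651]
 [ 0.52197082 -0.44361078]
 [ 0.34696734 -0.12692683]]
[[ 4.78691858e-04 -8.77982975e-04  5.48019001e-01]
 [-8.77982975e-04 -4.78691858e-04  4.70866155e-01]
 [ 0.00000000e+00  0.00000000e+00  1.00000000e+00]]
```

View pics/r0.png

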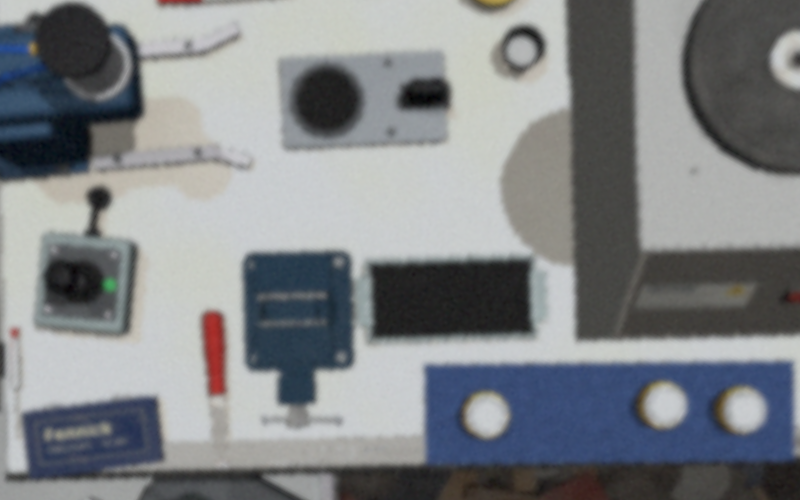

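The rectified map shows the nest at (325,100), the rails at (90..215,160), the joystick at (75,285), the tray at (450,298) and the cases at (486,414), (661,405) and (741,410). The press axis is rotated about 5° from the mat. I'll move to a wrist view over the plate and press mouth.

```bash
r='' ; python3 -m jog '[{"grip":0,"travel":[1.84,-3.3,1.2],"twist":-5.9},{"grip":0,"travel":[1.84,-3.3,1.2],"twist":-5.9},{"grip":0,"travel":[1.84,-3.3,1.2],"twist":-5.9},{"grip":0,"travel":[1.84,-3.3,1.2],"twist":-5.9},{"grip":0,"travel":[1.84,-3.3,1.2],"twist":-5.9},{"grip":0,"travel":[1.84,-3.3,1.2],"twist":-5.9},{"grip":0,"travel":[1.84,-3.3,1.2],"twist":-5.9},{"grip":0,"travel":[1.84,-3.3,1.2],"twist":-5.9}]' 25
python3 -m jog '[{"grip":0,"travel":[3.57,-2,-0.6],"twist":0},{"grip":0,"travel":[3.57,-2,-0.6],"twist":0},{"grip":0,"travel":[3.57,-2,-0.6],"twist":0},{"grip":0,"travel":[3.57,-2,-0.6],"twist":0},{"grip":0,"travel":[3.57,-2,-0.6],"twist":0},{"grip":0,"travel":[3.57,-2,-0.6],"twist":0},{"grip":0,"travel":[3.57,-2,-0.6],"twist":0},{"grip":0,"travel":[0,0,0],"twist":0}]'
python3 - <<'E'
from h import *
im,K,R,t=cam("wrist"); print(yaw(),get_obs()["position"],get_obs()["time"])
cv2.imwrite("pics/w1.png",cv2.cvtColor(im,cv2.COLOR_RGB2BGR)); np.savez("w1",im=im,K=K,R=R,t=t)
E
```

```text
time: 2.05
position: [0.3009, 0.3405, 0.3412]
tool_rot: [0.512, 0.859, 0.0, 0.0]
ft_force: [0.7, 1.1, -0.3]
grip_width: 0.0869
time: 2.85
position: [0.5549, 0.1989, 0.2975]
tool_rot: [0.513, 0.859, 0.0, 0.001]
ft_force: [-0.4, -0.0, -0.1]
grip_width: 0.0872
28.408562639801662 [0.55216647 0.20030048 0.29762839] 2.9
```

View pics/w1.png

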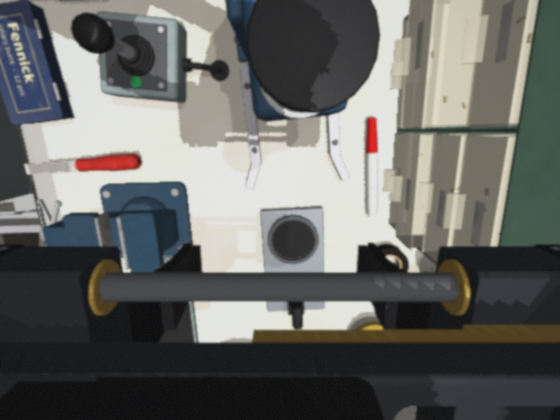

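The wrist view shows the nest at (293,239), the rails at (250,60..145) and (335,115..145), and the joystick knob at (93,32).

```bash
python3 - <<'E'
from h import *
d=np.load("w1.npz"); im,K,R,t=[d[k] for k in("im","K","R","t")]
r,A=rect(im,K,R,t,np.array([.545,.235]),np.radians(28.6),600,560,2000,.015)
cv2.imwrite("pics/r1.png",cv2.cvtColor(r,cv2.COLOR_RGB2BGR)); print(A)
print(back((293,239),.010,K,R,t))
E
```

```text
[[ 4.38991488e-04  2.39345929e-04  3.46285694e-01]
 [ 2.39345929e-04 -4.38991488e-04  2.86113838e-01]
 [ 0.00000000e+00  0.00000000e+00  1.00000000e+00]]
[0.61162641 0.13705373 0.01      ]
```

View pics/r1.png

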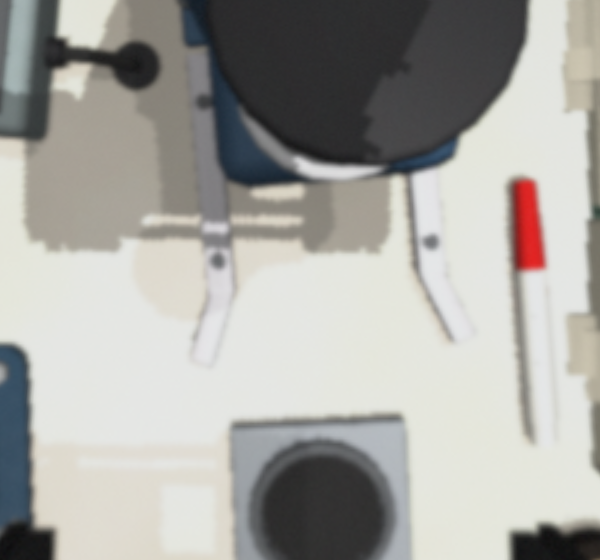

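Press axis ≈(0.515,0.3035) at yaw 123.9°. Nest ≈(0.6105,0.138) at yaw 121.5°, which puts the plate 13 mm left of the axis. The cases are A(0.417,-0.150), B(0.505,-0.296) and C(0.538,-0.365). I'll start with A, which has no close neighbours.

```bash
python3 -m jog '[{"grip":0,"travel":[-1.69,-4.38,0],"twist":0},{"grip":0,"travel":[-1.69,-4.38,0],"twist":0},{"grip":0,"travel":[-1.69,-4.38,0],"twist":0},{"grip":0,"travel":[-1.69,-4.38,0],"twist":0},{"grip":0,"travel":[-1.69,-4.38,0],"twist":0},{"grip":0,"travel":[-1.69,-4.38,0],"twist":0},{"grip":0,"travel":[-1.69,-4.38,0],"twist":0},{"grip":0,"travel":[-1.69,-4.38,0],"twist":0}]'
python3 -m jog '[{"grip":0,"travel":[0,0,-4],"twist":0},{"grip":0,"travel":[0,0,-4],"twist":0},{"grip":0,"travel":[0,0,-4],"twist":0},{"grip":0,"travel":[0,0,0],"twist":0},{"grip":0,"travel":[0,0,0],"twist":0}]'
python3 - <<'E'
from h import *
for n in("top","scene"):
    camera(n); print(n,[([round(v,4) for v in d["at"]],round(d["p"],2)) for d in search_frame("case_1_mid",n)])
im,K,R,t=cam("wrist"); print(yaw(),get_obs()["position"]); print([([round(v,4) for v in d["at"]],round(d["p"],2)) for d in search_frame("case_1_mid","wrist")])
cv2.imwrite("pics/w2.png",cv2.cvtColor(im,cv2.COLOR_RGB2BGR))
E
```

```text
time: 3.7
position: [0.4137, -0.1486, 0.2991]
tool_rot: [0.51, 0.86, 0.0, 0.0]
ft_force: [0.3, 0.8, -0.2]
grip_width: 0.087
time: 4.2
position: [0.4149, -0.1477, 0.179]
tool_rot: [0.51, 0.86, 0.0, -0.001]
ft_force: [0.2, -0.1, 2.3]
grip_width: 0.0875
top [([0.5361, -0.3635, 0.034], 0.6)]
scene [([0.53, -0.3762, 0.0378], 0.75), ([0.3348, 0.2441, 0.1275], 0.75)]
28.6409137077529 [ 0.41624435 -0.1488571   0.18036161]
[]
```

View pics/w2.png

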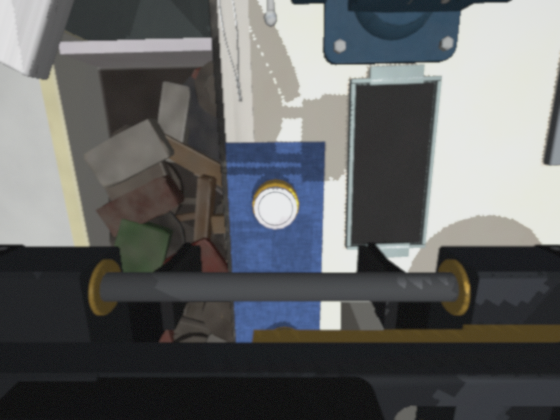

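```bash
python3 - <<'E'
from h import *
im,K,R,t=cam("wrist"); print(get_obs()["position"])
print("case",back((275,206.5),.037,K,R,t))
for p in((228,143),(325,143)): print("mat",back(p,.002,K,R,t))
for p in((348,82),(440,78),(346,246),(428,248)): print("tray",back(p,.010,K,R,t))
for p in((325,40),(458,52)): print("vise",back(p,.03,K,R,t))
E
```

```text
[ 0.41583171 -0.14875447  0.17982574]
case [ 0.41159565 -0.14818967  0.037     ]
mat [ 0.34346016 -0.12117807  0.002     ]
mat [ 0.42810341 -0.07504051  0.002     ]
tray [ 0.41737709 -0.01790661  0.01      ]
tray [0.48990818 0.0255463  0.01      ]
tray [ 0.50102123 -0.1561396   0.01      ]
tray [ 0.57863817 -0.11644949  0.01      ]
vise [ 0.3808607  -0.00371527  0.03      ]
vise [0.48405697 0.04220037 0.03      ]
```

```bash
python3 -m jog '[{"grip":0,"travel":[-0.4,0.05,-4],"twist":0},{"grip":0,"travel":[0,0,-4],"twist":0},{"grip":0,"travel":[0,0,-3.5],"twist":0},{"grip":0,"travel":[0,0,-3],"twist":0},{"grip":0,"travel":[0,0,0],"twist":0},{"grip":0,"travel":[0,0,0],"twist":0}]'
python3 -m jog '[{"grip":255,"travel":[0,0,0],"twist":0},{"grip":255,"travel":[0,0,0],"twist":0},{"grip":255,"travel":[0,0,0],"twist":0},{"grip":255,"travel":[0,0,0],"twist":0},{"grip":255,"travel":[0,0,0],"twist":0},{"grip":255,"travel":[0,0,0],"twist":0},{"grip":255,"travel":[0,0,0],"twist":0},{"grip":255,"travel":[0,0,0],"twist":0}]' 25
python3 -m jog '[{"grip":255,"travel":[0,0,0],"twist":0},{"grip":255,"travel":[0,0,0],"twist":0},{"grip":255,"travel":[0,0,3],"twist":0},{"grip":255,"travel":[0,0,4],"twist":0},{"grip":255,"travel":[0,0,4],"twist":0},{"grip":255,"travel":[0,0,4],"twist":0},{"grip":255,"travel":[0,0,0],"twist":0}]'
```

```text
time: 5.15
position: [0.4113, -0.148, 0.0338]
tool_rot: [0.511, 0.86, 0.0, -0.0]
ft_force: [-1.0, 0.5, 1.1]
grip_width: 0.0869
time: 5.95
position: [0.4113, -0.1481, 0.0337]
tool_rot: [0.511, 0.86, 0.0, 0.0]
ft_force: [0.6, 0.8, 4.3]
grip_width: 0.0452
time: 6.65
position: [0.4134, -0.1495, 0.1873]
tool_rot: [0.51, 0.86, -0.0, 0.005]
ft_force: [1.0, -0.4, -2.2]
grip_width: 0.045
```

```bash
python3 -m jog '[{"grip":255,"travel":[2.2,3.2,0.5],"twist":0},{"grip":255,"travel":[2.2,3.2,0.5],"twist":0},{"grip":255,"travel":[2.2,3.2,0.5],"twist":0},{"grip":255,"travel":[2.2,3.2,0.5],"twist":0},{"grip":255,"travel":[2.2,3.2,0],"twist":0},{"grip":255,"travel":[2.2,3.2,0],"twist":0},{"grip":255,"travel":[2.2,3.2,0],"twist":0},{"grip":255,"travel":[2.2,3.2,0],"twist":0}]'
python3 -m jog '[{"grip":255,"travel":[2.6,0,0],"twist":0},{"grip":255,"travel":[2.7,-3.0,0],"twist":0},{"grip":255,"travel":[0,-1.5,0],"twist":0},{"grip":255,"travel":[0,0,0],"twist":0},{"grip":255,"travel":[0,0,0],"twist":0}]'
python3 - <<'E'
from h import *
im,K,R,t=cam("wrist"); print(yaw(),get_obs()["position"])
cv2.imwrite("pics/w3.png",cv2.cvtColor(im,cv2.COLOR_RGB2BGR)); np.savez("w3",im=im,K=K,R=R,t=t)
E
```

```text
time: 7.45
position: [0.5865, 0.1094, 0.201]
tool_rot: [0.51, 0.86, -0.001, -0.002]
ft_force: [-0.3, -0.4, -1.8]
grip_width: 0.0452
time: 7.95
position: [0.6383, 0.0629, 0.2016]
tool_rot: [0.511, 0.859, -0.001, -0.002]
ft_force: [-0.6, -0.4, -1.9]
grip_width: 0.0455
28.56675286388001 [0.63842631 0.06336741 0.20209476]
```

View pics/w3.png

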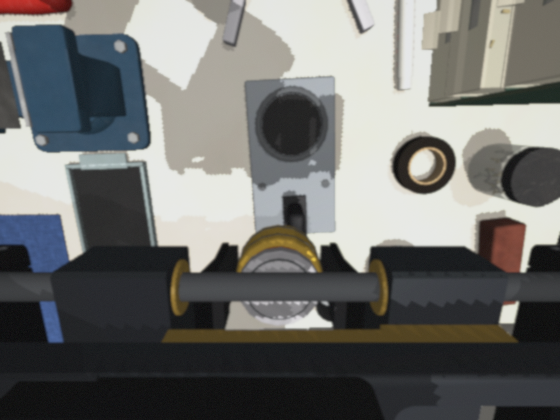

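The view shows the nest at (292,123), plate corners at (246,81), (333,76), (336,232) and (254,236), and the case held upright in the jaws.

```bash
python3 - <<'E'
from h import *
d=np.load("w3.npz"); im,K,R,t=[d[k] for k in("im","K","R","t")]
print("nest",back((292,123.5),.015,K,R,t))
c=np.array([back(p,.010,K,R,t)[:2] for p in((246,81),(333,76),(336,232),(254,236))]);print(c)
for a,b in((2,1),(3,0)): v=c[b]-c[a]; print(np.hypot(*v),np.degrees(np.arctan2(v[1],v[0])))
print("handle top far edge mid",back((294,197),.062,K,R,t),back((294,228),.02,K,R,t))
for p in((234,42),(368,26)): print("lead",back(p,.015,K,R,t))
E
```

```text
nest [0.61144593 0.13816862 0.015     ]
[[0.55195949 0.15194641]
 [0.6251547  0.19680879]
 [0.71130334 0.06009393]
 [0.63306947 0.01213585]]
0.16159375016549501 122.21641302965686
0.16163484289162278 120.11982035663563
handle top far edge mid [0.64344019 0.08092262 0.062     ] [0.66595183 0.04431958 0.02      ]
lead [0.52723465 0.17672501 0.015     ]
lead [0.63123707 0.2483449  0.015     ]
```

```bash
python3 -m jog '[{"grip":255,"travel":[-1.35,3.7,0],"twist":1.3},{"grip":255,"travel":[-1.35,3.7,0],"twist":1.3},{"grip":255,"travel":[0,0,-3.5],"twist":0},{"grip":255,"travel":[0,0,-3.5],"twist":0},{"grip":255,"travel":[0,0,-3.5],"twist":0},{"grip":255,"travel":[0,0,-3],"twist":0},{"grip":255,"travel":[0,0,0],"twist":0},{"grip":255,"travel":[0,0,0],"twist":0}]'
```

```text
time: 8.8
position: [0.6125, 0.1376, 0.0686]
tool_rot: [0.491, 0.871, -0.0, -0.001]
ft_force: [1.1, 0.9, -1.8]
grip_width: 0.0454
```

```bash
python3 -m jog '[{"grip":255,"travel":[-0.1,0.05,-1.5],"twist":0},{"grip":255,"travel":[0,0,-1.05],"twist":0},{"grip":255,"travel":[0,0,0],"twist":0},{"grip":255,"travel":[0,0,0],"twist":0}]'
python3 -m jog '[{"grip":100,"travel":[0,0,0],"twist":0},{"grip":60,"travel":[0,0,0],"twist":0},{"grip":60,"travel":[0,0,0],"twist":0},{"grip":60,"travel":[0,0,0],"twist":0},{"grip":60,"travel":[0,0,2],"twist":0},{"grip":60,"travel":[0,0,3],"twist":0},{"grip":60,"travel":[0,0,4],"twist":0},{"grip":60,"travel":[0,0,3],"twist":0}]'
```

```text
time: 9.2
position: [0.6122, 0.1375, 0.0431]
tool_rot: [0.491, 0.871, -0.0, -0.0]
ft_force: [0.2, 0.6, -1.5]
grip_width: 0.0455
time: 10.0
position: [0.6127, 0.1375, 0.1652]
tool_rot: [0.491, 0.871, 0.001, 0.001]
ft_force: [0.7, 1.2, 0.7]
grip_width: 0.0662
```

```bash
python3 -m jog '[{"grip":60,"travel":[2.48,-4.15,0],"twist":0.1},{"grip":60,"travel":[2.48,-4.15,0],"twist":0},{"grip":60,"travel":[0,0,0],"twist":0},{"grip":60,"travel":[0,0,0],"twist":0}]'
python3 - <<'E'
from h import *
im,K,R,t=cam("wrist"); print(yaw(),get_obs()["position"])
cv2.imwrite("pics/w4.png",cv2.cvtColor(im,cv2.COLOR_RGB2BGR)); np.savez("w4",im=im,K=K,R=R,t=t)
E
```

```text
time: 10.4
position: [0.6619, 0.0533, 0.163]
tool_rot: [0.491, 0.871, 0.0, -0.0]
ft_force: [0.1, 0.8, 0.9]
grip_width: 0.0665
31.245148191168674 [0.66104731 0.05446864 0.16269029]
```

View pics/w4.png

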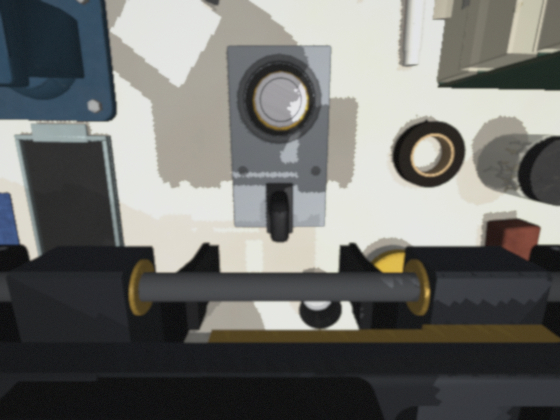

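The case stands in the nest at (281,98), and the handle at (280,210) is aligned between the fingers. I'll grasp it.

```bash
python3 -m jog '[{"grip":60,"travel":[0.1,0,-4],"twist":0},{"grip":60,"travel":[0,0,-4],"twist":0},{"grip":60,"travel":[0,0,-3.6],"twist":0},{"grip":60,"travel":[0,0,0],"twist":0},{"grip":255,"travel":[0,0,0],"twist":0},{"grip":255,"travel":[0,0,0],"twist":0},{"grip":255,"travel":[0,0,0],"twist":0},{"grip":255,"travel":[0,0,0],"twist":0}]' 30
python3 -m jog '[{"grip":255,"travel":[0,0,0],"twist":0},{"grip":255,"travel":[0,0,0],"twist":0},{"grip":255,"travel":[0,0,0],"twist":0}]'
```

```text
time: 11.25
position: [0.664, 0.0546, 0.0492]
tool_rot: [0.49, 0.872, 0.001, 0.002]
ft_force: [0.9, 0.0, -0.1]
grip_width: 0.0423
time: 11.55
position: [0.6628, 0.0544, 0.0473]
tool_rot: [0.49, 0.872, 0.0, 0.0]
ft_force: [-0.1, -0.3, 0.9]
grip_width: 0.0185
```

```bash
python3 -m jog '[{"grip":255,"travel":[-0.05,0.5,0],"twist":0.4},{"grip":255,"travel":[-0.1,0.75,0],"twist":0.5},{"grip":255,"travel":[-0.1,0.75,0],"twist":0.5},{"grip":255,"travel":[-0.1,0.75,0],"twist":0.5},{"grip":255,"travel":[-0.05,0.75,0],"twist":0.7},{"grip":255,"travel":[0,0,0],"twist":0},{"grip":255,"travel":[0,0,0],"twist":0}]'
python3 - <<'E'
from h import *
im,K,R,t=cam("wrist"); print(yaw(),get_obs()["position"])
r,A=rect(im,K,R,t,np.array([.56,.24]),np.radians(33.9),600,560,2400,.015)
cv2.imwrite("pics/r5.png",cv2.cvtColor(r,cv2.COLOR_RGB2BGR)); print(A)
E
```

```text
time: 12.25
position: [0.6586, 0.0913, 0.0472]
tool_rot: [0.47, 0.883, 0.001, -0.0]
ft_force: [0.9, 2.9, 1.9]
grip_width: 0.0161
33.89610361185854 [0.65857257 0.09116833 0.04719071]
[[ 3.45838452e-04  2.32393795e-04  3.91178202e-01]
 [ 2.32393795e-04 -3.45838452e-04  2.67116628e-01]
 [ 0.00000000e+00  0.00000000e+00  1.00000000e+00]]
```

View pics/r5.png

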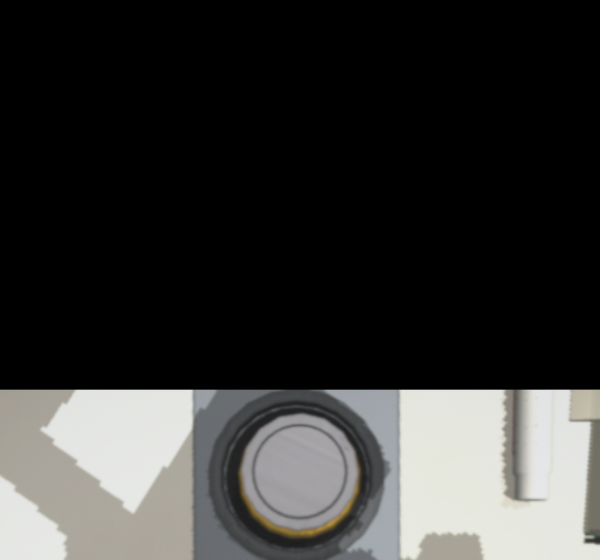

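The plate is now square to the press axis, with the nest at (297,470), x≈-157 mm, y≈-0.7 mm. Pushing in.

```bash
python3 -m jog '[{"grip":255,"travel":[-0.56,0.83,0],"twist":0},{"grip":255,"travel":[-0.84,1.24,0],"twist":0},{"grip":255,"travel":[-0.84,1.24,0],"twist":0},{"grip":255,"travel":[-0.84,1.24,0],"twist":0},{"grip":255,"travel":[-0.56,0.83,0],"twist":0},{"grip":255,"travel":[0,0,0],"twist":0}]'
python3 -m jog '[{"grip":255,"travel":[-0.56,0.83,0],"twist":0},{"grip":255,"travel":[-0.84,1.24,0],"twist":0},{"grip":255,"travel":[-0.84,1.24,0],"twist":0},{"grip":255,"travel":[-0.56,0.83,0],"twist":0},{"grip":255,"travel":[0,0,0],"twist":0}]'
```

```text
time: 12.9
position: [0.6205, 0.1457, 0.0472]
tool_rot: [0.47, 0.883, 0.0, -0.001]
ft_force: [-0.8, 2.5, 4.3]
grip_width: 0.0153
time: 13.4
position: [0.5933, 0.1862, 0.0472]
tool_rot: [0.47, 0.883, 0.0, -0.001]
ft_force: [0.1, 2.8, 4.7]
grip_width: 0.0158
```

```bash
python3 -m jog '[{"grip":255,"travel":[-0.56,0.83,0],"twist":0},{"grip":255,"travel":[-0.56,0.83,0],"twist":0},{"grip":255,"travel":[-0.56,0.83,0],"twist":0},{"grip":255,"travel":[0,0,0],"twist":0}]'
python3 -m jog '[{"grip":255,"travel":[-0.28,0.41,0],"twist":0},{"grip":255,"travel":[-0.28,0.41,0],"twist":0},{"grip":255,"travel":[0,0,0],"twist":0}]'
python3 -m jog '[{"grip":255,"travel":[-0.17,0.25,0],"twist":0},{"grip":255,"travel":[-0.17,0.25,0],"twist":0},{"grip":255,"travel":[0,0,0],"twist":0}]'
```

```text
time: 13.8
position: [0.5772, 0.2103, 0.0472]
tool_rot: [0.47, 0.883, 0.0, -0.0]
ft_force: [1.1, -0.1, 3.6]
grip_width: 0.0159
time: 14.1
position: [0.5724, 0.2175, 0.0472]
tool_rot: [0.47, 0.883, 0.0, 0.0]
ft_force: [2.5, -1.9, 2.7]
grip_width: 0.0157
time: 14.4
position: [0.5692, 0.2223, 0.0472]
tool_rot: [0.47, 0.882, 0.0, 0.001]
ft_force: [2.5, -2.8, 2.8]
grip_width: 0.0158
```

```bash
python3 -m jog '[{"grip":255,"travel":[-0.17,0.25,0],"twist":0},{"grip":255,"travel":[0,0,0],"twist":0}]'
python3 -m jog '[{"grip":255,"travel":[-0.17,0.25,0],"twist":0},{"grip":255,"travel":[0,0,0],"twist":0}]'
```

```text
time: 14.6
position: [0.5684, 0.2233, 0.0472]
tool_rot: [0.47, 0.883, -0.001, 0.002]
ft_force: [5.1, -9.1, 3.2]
grip_width: 0.016
time: 14.8
position: [0.5683, 0.2235, 0.0474]
tool_rot: [0.469, 0.883, -0.001, 0.004]
ft_force: [7.8, -16.8, 2.2]
grip_width: 0.0156
```

```bash
python3 -m jog '[{"grip":255,"travel":[0.23,-0.34,0],"twist":0},{"grip":255,"travel":[0,0,0],"twist":0},{"grip":120,"travel":[0,0,0],"twist":0},{"grip":120,"travel":[0,0,0],"twist":0},{"grip":120,"travel":[0,0,0],"twist":0},{"grip":120,"travel":[0,0,0],"twist":0},{"grip":120,"travel":[0,0,3],"twist":0},{"grip":120,"travel":[0,0,4],"twist":0}]'
python3 -m jog '[{"grip":120,"travel":[0,0,4.5],"twist":0},{"grip":120,"travel":[0,0,4.5],"twist":0},{"grip":120,"travel":[0,0,4.5],"twist":0},{"grip":120,"travel":[0,0,0],"twist":0}]'
python3 - <<'E'
from h import *
d=np.load("w1.npz"); im,K,R,t=[d[k] for k in("im","K","R","t")]
c=np.array([back(p,.044,K,R,t)[:2] for p in((107,14),(186,19),(184,101),(102,95))]);print(c,c.mean(0))
for a,b in((0,3),(1,2),(0,1),(3,2)): v=c[b]-c[a]; print(np.hypot(*v),np.degrees(np.arctan2(v[1],v[0])))
print("dot",back((137,83),.045,K,R,t),"knobtop",back((92,31),.149,K,R,t),"stick base",back((134,55),.047,K,R,t))
r,A=rect(im,K,R,t,np.array([.34,.26]),np.radians(28.6),560,500,3000,.044)
cv2.imwrite("pics/r6.png",cv2.cvtColor(r,cv2.COLOR_RGB2BGR));print(A)
r=cam("wrist");print(get_obs()["position"],get_obs()["time"])
cv2.imwrite("pics/w7.png",cv2.cvtColor(r[0],cv2.COLOR_RGB2BGR)); np.savez("w7",im=r[0],K=r[1],R=r[2],t=r[3])
E
```

```text
time: 15.6
position: [0.5651, 0.2244, 0.1152]
tool_rot: [0.47, 0.883, -0.002, -0.003]
ft_force: [1.0, 0.8, 0.6]
grip_width: 0.0452
time: 16.0
position: [0.571, 0.2258, 0.2593]
tool_rot: [0.47, 0.883, 0.005, 0.005]
ft_force: [0.5, 0.6, 0.2]
grip_width: 0.0463
[[0.29380056 0.28092501]
 [0.37309247 0.31806282]
 [0.40603787 0.23769276]
 [0.31798051 0.1978693 ]] [0.34772785 0.25863747]
0.08650387499383255 -73.76817541911217
0.08686049761477846 -67.71023307837851
0.08755811712005566 25.09689552697983
0.09664370650566231 24.334596863878005
dot [0.34995893 0.2299453  0.045     ] knobtop [0.34768944 0.25840932 0.149     ] stick base [0.33686908 0.25626861 0.047     ]
[[ 2.92660992e-04  1.59563953e-04  2.18163934e-01]
 [ 1.59563953e-04 -2.92660992e-04  2.88487341e-01]
 [ 0.00000000e+00  0.00000000e+00  1.00000000e+00]]
[0.56915068 0.22529157 0.25592225] 16.05
```

View pics/w7.png

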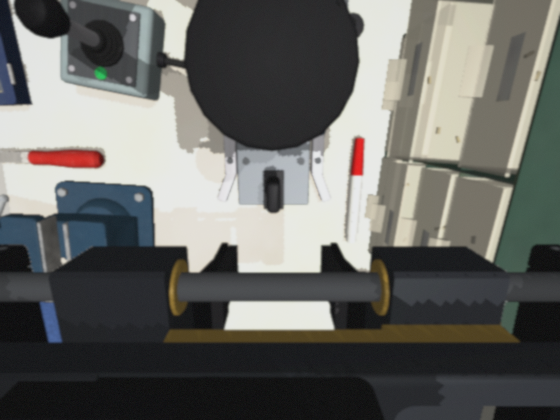

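View pics/r6.png

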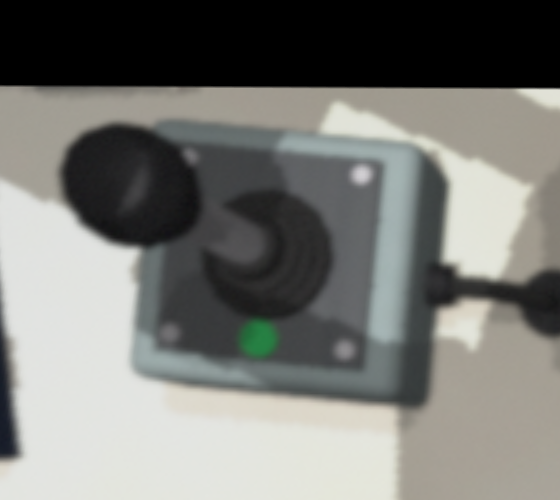

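The plate sits home between the rails (plate front at y≈200, handle at (273,190)). The rectified joystick view puts the box centre at (266,253) and the green dot at (258,338), so the push direction is yaw -67° and the knob is ≈(0.337,0.255). I'll route to the knob's left side.

```bash
python3 -m jog '[{"grip":255,"travel":[-3.44,-2.35,0],"twist":0},{"grip":255,"travel":[-3.44,-2.35,0],"twist":0},{"grip":255,"travel":[-3.44,-2.35,0],"twist":0},{"grip":255,"travel":[-3.44,-2.35,0],"twist":0},{"grip":255,"travel":[0,0,0],"twist":0}]'
python3 -m jog '[{"grip":255,"travel":[-2.29,3.4,0],"twist":-2.2},{"grip":255,"travel":[-2.29,3.4,0],"twist":-2.2},{"grip":255,"travel":[-2.29,3.4,0],"twist":-2.2},{"grip":255,"travel":[-2.29,3.4,0],"twist":-2.2},{"grip":255,"travel":[-2.29,3.4,0],"twist":-2.2},{"grip":255,"travel":[0,0,0],"twist":0},{"grip":255,"travel":[0,0,0],"twist":0}]'
python3 - <<'E'
from h import *
print(yaw(),get_obs()["q"])
r=cam("scene")[0]
cv2.imwrite("pics/s8.png",cv2.resize(cv2.cvtColor(r[100:300,60:300],cv2.COLOR_RGB2BGR),None,fx=3,fy=3))
E
```

```text
time: 16.55
position: [0.4219, 0.129, 0.2497]
tool_rot: [0.471, 0.882, -0.003, -0.005]
ft_force: [-1.0, 0.6, 0.1]
grip_width: 0.0141
time: 17.25
position: [0.3146, 0.3011, 0.2512]
tool_rot: [0.551, 0.834, -0.001, -0.0]
ft_force: [0.8, -0.3, -0.5]
grip_width: 0.0005
23.10815857331564 [ 5.05956102e-01  2.63530941e-01  1.87666843e+00 -3.20671006e-04
  1.00310699e+00  1.02814930e-01]
```

View pics/s8.png

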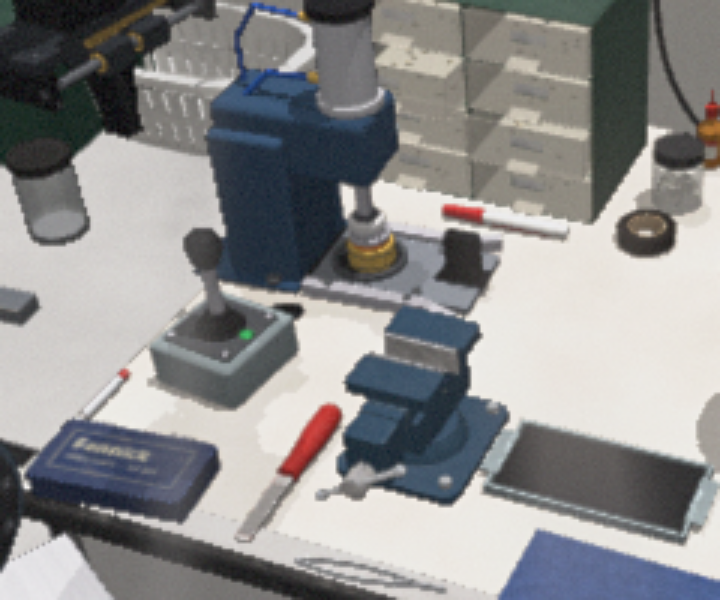

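The case is under the ram and the fingers are to the left of the knob. Descending, then pushing to find contact.

```bash
python3 -m jog '[{"grip":255,"travel":[0.2,0,-4.4],"twist":0},{"grip":255,"travel":[0,0,-4.4],"twist":0},{"grip":255,"travel":[0,0,-4.3],"twist":0},{"grip":255,"travel":[0,0,0],"twist":0},{"grip":255,"travel":[0.39,-0.92,0],"twist":0},{"grip":255,"travel":[0.19,-0.46,0],"twist":0},{"grip":255,"travel":[0,0,0],"twist":0}]'
python3 -m jog '[{"grip":255,"travel":[0.19,-0.46,0],"twist":0},{"grip":255,"travel":[0,0,0],"twist":0}]'
python3 -m jog '[{"grip":255,"travel":[0.19,-0.46,0],"twist":0},{"grip":255,"travel":[0,0,0],"twist":0}]'
python3 -m jog '[{"grip":255,"travel":[0.19,-0.46,0],"twist":0},{"grip":255,"travel":[0,0,0],"twist":0}]'
```

```text
time: 18.0
position: [0.3251, 0.2863, 0.1233]
tool_rot: [0.553, 0.833, 0.002, 0.001]
ft_force: [0.2, 0.3, 0.2]
grip_width: 0.0003
time: 18.2
position: [0.3259, 0.2819, 0.1224]
tool_rot: [0.553, 0.833, 0.001, 0.001]
ft_force: [-0.0, 0.4, -0.1]
grip_width: 0.0007
time: 18.4
position: [0.3273, 0.2774, 0.1215]
tool_rot: [0.553, 0.833, 0.001, 0.0]
ft_force: [-0.0, 0.6, 0.4]
grip_width: 0.0003
time: 18.6
position: [0.3293, 0.273, 0.1212]
tool_rot: [0.553, 0.833, 0.001, 0.0]
ft_force: [-0.6, 1.4, 1.4]
grip_width: 0.0006
```

```bash
python3 -m jog '[{"grip":255,"travel":[0.29,-0.69,0],"twist":0},{"grip":255,"travel":[0.29,-0.69,0],"twist":0},{"grip":255,"travel":[0.29,-0.69,0],"twist":0},{"grip":255,"travel":[0.19,-0.46,0],"twist":0},{"grip":255,"travel":[0,0,0],"twist":0}]'
python3 -m jog '[{"grip":255,"travel":[0.19,-0.46,0],"twist":0},{"grip":255,"travel":[0.12,-0.28,0],"twist":0},{"grip":255,"travel":[0,0,0],"twist":0}]'
python3 -m jog '[{"grip":255,"travel":[0.12,-0.28,0],"twist":0},{"grip":255,"travel":[0,0,0],"twist":0}]'
python3 -m jog '[{"grip":255,"travel":[0.12,-0.28,0],"twist":0},{"grip":255,"travel":[0,0,0],"twist":0}]'
```

```text
time: 19.1
position: [0.3386, 0.2507, 0.1207]
tool_rot: [0.555, 0.832, 0.002, -0.002]
ft_force: [-7.0, 22.3, -3.3]
grip_width: 0.0007
time: 19.4
position: [0.3402, 0.2468, 0.1201]
tool_rot: [0.557, 0.83, 0.004, -0.005]
ft_force: [-10.9, 43.7, -11.1]
grip_width: 0.0001
time: 19.6
position: [0.3407, 0.2454, 0.1199]
tool_rot: [0.558, 0.83, 0.005, -0.006]
ft_force: [-13.6, 51.5, -14.7]
grip_width: 0.0005
time: 19.8
position: [0.3409, 0.2449, 0.1199]
tool_rot: [0.559, 0.829, 0.006, -0.008]
ft_force: [-18.6, 68.5, -14.6]
grip_width: 0.0007
```

That hit the stick's end stop with too much force, so I'm easing back to hold lightly.

```bash
python3 -m jog '[{"grip":255,"travel":[-0.45,1.08,0],"twist":0},{"grip":255,"travel":[0,0,0],"twist":0}]'
python3 - <<'E'
from h import *
r=cam("scene")[0]; print(get_obs()["position"],get_obs()["ft_force"])
cv2.imwrite("pics/s9.png",cv2.resize(cv2.cvtColor(r[130:230,100:240],cv2.COLOR_RGB2BGR),None,fx=5,fy=5))
E
```

```text
time: 20.0
position: [0.3386, 0.2505, 0.1207]
tool_rot: [0.554, 0.833, 0.003, -0.003]
ft_force: [-8.6, 27.4, -4.1]
grip_width: 0.0006
[0.3387107  0.25030484 0.12067586] [-8.29329419 28.5787224  -3.91966989]
```

View pics/s9.png

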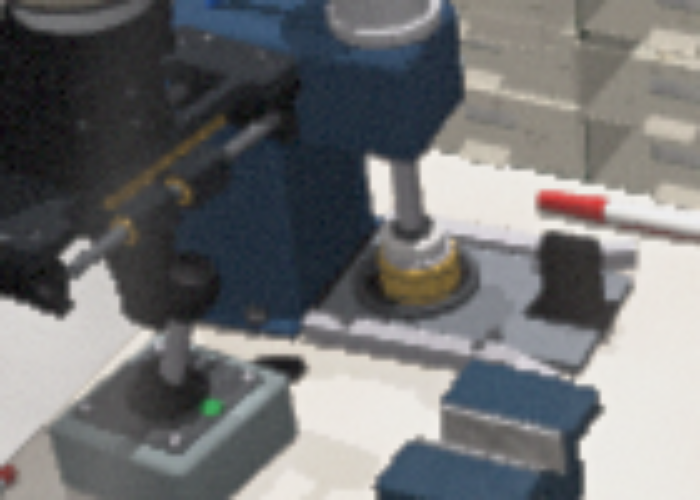

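```bash
python3 -m jog '[{"grip":255,"travel":[0,0,0],"twist":0},{"grip":255,"travel":[0,0,0],"twist":0},{"grip":255,"travel":[0,0,0],"twist":0},{"grip":255,"travel":[0,0,0],"twist":0},{"grip":255,"travel":[0,0,0],"twist":0}]'
python3 - <<'E'
from h import *
o=get_obs(); print(o["moment"],o["q"],yaw())
r=cam("wrist")[0]
s=cam("scene")[0][100:250,60:240]
cv2.imwrite("pics/w10.png",cv2.cvtColor(np.hstack([cv2.resize(r,(400,300)),cv2.resize(s,(360,300))]),cv2.COLOR_RGB2BGR))
E
```

```text
time: 20.55
position: [0.3389, 0.25, 0.1206]
tool_rot: [0.555, 0.832, 0.003, -0.003]
ft_force: [-8.7, 30.4, -4.4]
grip_width: 0.0005
[4.97998927 1.53222699 0.20919592] [ 0.36279979  0.49381171  2.04908238  0.01532989  0.59756103 -0.0439695 ] 22.579949556885634
```

View pics/w10.png

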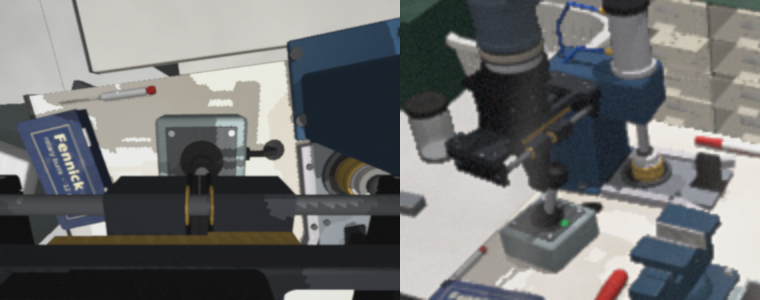

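```bash
python3 - <<'E'
from h import *
a=cv2.imread("pics/scene0.png",0); s=cv2.cvtColor(cam("scene")[0],cv2.COLOR_RGB2GRAY); cv2.imwrite("pics/s11.png",s)
print(get_obs()["time"])
print("initial rows176..204 cols 116..150"); print(a[174:206:2,116:152:2])
print("now"); print(s[174:206:2,116:152:2])
# ram
print("ram0 col"); print(a[150:200,181:191].mean(1).astype(int)); print(s[150:200,181:191].mean(1).astype(int))
E
```

```text
20.7
initial rows176..204 cols 116..150
[[201 197 196 197 202 202 206 208 210 126  48  47  50  41  44  46  42  41]
 [196 198 198 202 113  90  89  97 212 212  52  49  45  52  46  46  47  46]
 [196 201 203 114  77  76  72  60 103 199  53  52  49  47  46  42  52  37]
 [203 202 198  69  75  80  77  58  55  59  52  45  49  43  42  42  44  51]
 [209 203 201  70  80  74  67  61  53  54  51  45  47  45  43  46  37  43]
 [209 203 205 104  74  72  70  56  50  63  58  43  48  44  50  46  41  43]
 [203 205 201 196  72  72  70  58  52  66  61  44  48  48  44  44  42  43]
 [204 206 205 205 127  65  67  58  57  67  60  46  47  50  46  47  42  45]
 [208 205 202 203 135  79  85 102  72  61  65  53  43  44  45  41  44  44]
 [205 206 207 203 209 201 108 102  74  60  55  57  49  49  40  47  49  60]
 [207 205 205 205 206 209 125 107 111 165 146  99  76  60  51  50  53  44]
 [207 207 206 205 207 205 130 103  98 228 233 230 214 205 141 139 126  72]
 [207 207 207 209 203 223 177 103 106 132 178 208 224 212 212 209 212 213]
 [205 205 204 201 223 222 137 105 111  89 102 118 159 168 188 206 213 212]
 [205 208 
[... 1062 characters left out ...]
 201 224 226 168 148 101  89 162 226 215 215 213 215 212]
 [207 203 203 201 222 224 140 100 103 101  89  93 103 125 171 203 213 215]
 [205 206 199 223 183 118  80  58  96  99  83  68  96  75  98 142 160 123]
 [208 202 221 175  81  82  59  52  97  99  76  32  46  86  92  99 102 135]]
ram0 col
[ 44  43  49  55  65  68  75  82  88  96 124 173 190 194 194 192 191 187
 183 161 141 138 143 154 160 157 136 109 105 143 202 231 231 209 193 191
 194 195 180 168 177 187 202 209 210 202 194 189 186 151]
[ 45  45  47  56  65  68  75  83  86  97 124 176 191 195 195 192 193 188
 184 185 183 181 176 154 140 145 131 129 154 157 136 131 141 128 111  94
  92  94  89  82  84  75  71  88 120 138 167 189 188 152]
```

```bash
for i in 1; do python3 -m jog '[{"grip":255,"travel":[-0.19,0.46,0],"twist":0},{"grip":255,"travel":[0,0,0],"twist":0},{"grip":255,"travel":[0,0,0],"twist":0}]'; python3 -m jog '[{"grip":255,"travel":[-0.19,0.46,0],"twist":0},{"grip":255,"travel":[0,0,0],"twist":0},{"grip":255,"travel":[0,0,0],"twist":0}]'; python3 -m jog '[{"grip":255,"travel":[-0.19,0.46,0],"twist":0},{"grip":255,"travel":[0,0,0],"twist":0},{"grip":255,"travel":[0,0,0],"twist":0}]';  python3 -m jog '[{"grip":255,"travel":[-0.58,1.38,0],"twist":0},{"grip":255,"travel":[0,0,0],"twist":0},{"grip":255,"travel":[0,0,0],"twist":0}]'; done | grep -E "position|force"
python3 - <<'E'
from h import *
s=cam("scene"); g=s[0].mean(2).astype(int); print(g[174:206:2,116:152:2]); print(get_obs()["moment"])
for n in("scene",): print([([round(v,4) for v in d["at"]],round(d["p"],2)) for d in search_frame("stick_knob",n)])
E
```

```text
position: [0.3377, 0.2528, 0.1209]
ft_force: [-5.4, 18.6, -0.2]
position: [0.3364, 0.2558, 0.1211]
ft_force: [-2.8, 9.1, 1.9]
position: [0.3344, 0.2593, 0.1209]
ft_force: [-1.2, 4.4, 0.6]
position: [0.3289, 0.2725, 0.1209]
ft_force: [0.2, -0.7, -0.1]
[[ 79  87  55  62  58  78 204 202 207 121  50  46  46  48  43  43  46  50]
 [ 54  54  58  56  58  83 203 195 198 211  52  46  48  47  46  48  48  44]
 [ 46  52  59  60  63  80 108  51  44  78  49  45  52  52  48  51  48  49]
 [ 49  57  56  56  57  55  61  58  51  52  34  52  47  49  47  44  50  48]
 [ 43  53  55  61  64  55  61  65  65  48  40  41  51  47  36  45  42  49]
 [ 61  55  59  63  60  54  56  50  52  46  34  28  41  51  43  49  46  50]
 [ 95  57  60  62  61  61  54  50  43  40  30  49  49  47  45  44  53  47]
 [120  57  64  63  60  61  59  48  47  38  32  52  50  48  46  47  47  50]
 [205  57  63  62  61  60  60  52  44  40  60  52  45  40  47  45  53  50]
 [208 202 125  67  61 197 121  98  97  79  55  59  49  47  49  53  51  61]
 [204 203 208 200 198 206 204 119  99  87 146 102  75  62  52  51  56  56]
 [203 203 205 203 208 201 225 135 101  88 231 230 214 204 137 137 125  76]
 [206 205 205 204 193 215 226 118 100  88 125 196 225 209 209 210 212 208]
 [208 201 205 195 147 146 107  92 104  88  86 107 142 151 182 204 209 212]
 [205 205 194 146 138  98  94  75 104  90  64  92  91  95 108 144 161 126]
 [206 194 148 132  86  83  64  63 103  66  36  46  69  99  98  92 109 136]]
[-0.07222099  0.0082614  -0.01367657]
[([0.3394, 0.2402, 0.1323], 0.77), ([0.5315, -0.3734, 0.0316], 0.32)]
```

```bash
python3 - <<'E'
from h import *
c=get_calibration("scene"); K=np.array([[c["fx"],0,c["cx"]],[0,c["fy"],c["cy"]],[0,0,1]])
r=np.array([.3876,-.9218])
def pr(X): p=K@(c["R"]@X+c["t"]); return (p[:2]/p[2]).round(1)
for th in(0,.2,.3,.36,.4,.5):
    f=lambda l,rad: np.r_[np.array([.3365,.257])+r*(l*np.sin(th)+rad*np.cos(th)), .047+l*np.cos(th)-rad*np.sin(th)]
    print(th,"centre",pr(f(85,0)),"rightedge low/high",pr(f(68,16)),pr(f(102,16)),"stick mid",pr(f(45,0)))
g=cam("scene")[0].mean(2).astype(int); print(g[190:202:2,122:146])
E
```

```text
0 centre [262.4 788.4] rightedge low/high [124.4 679.9] [166.7 709.8] stick mid [265.  800.4]
0.2 centre [141.6 691.5] rightedge low/high [ 18.5 595.2] [ 58.3 623.1] stick mid [141.8 700.7]
0.3 centre [ 87.3 648. ] rightedge low/high [-33.  554.2] [  6.8 582.1] stick mid [ 86.4 656.1]
0.36 centre [ 55.7 622.8] rightedge low/high [-64.1 529.5] [-23.8 557.7] stick mid [ 54.3 630.4]
0.4 centre [ 35.  606.2] rightedge low/high [-85.  512.9] [-44.3 541.5] stick mid [ 33.2 613.5]
0.5 centre [-16.4 565.3] rightedge low/high [-138.6  470.5] [-96.1 500.3] stick mid [-19.1 571.8]
[[ 66  63  65  58  62  61  54  59  50  48  50  39  50  60  64  65  54  47
   48  49  42  46  47  41]
 [103  69  63 117 198 199 125  92 103 100 101  90  72  64  59  62  56  51
   53  50  53  53  52  49]
 [207 202 199 206 207 207 202 132 106 104 101  91  84 143 151 134 100  85
   74  70  62  63  51  51]
 [205 206 202 204 200 196 224 202 121 104  97  91 110 224 234 231 228 228
  212 209 203 153 138 144]
 [203 208 196 184 217 228 227 178 115 106  99  90  89 130 126 144 196 224
  224 209 211 208 211 213]
 [192 147 146 151 146 156 106  83 100 105 102  98  85  74  87  91 109 126
  144 150 150 153 178 200]]
```

```bash
python3 - <<'E'
from h import *
c=get_calibration("scene"); K=np.array([[c["fx"],0,c["cx"]],[0,c["fy"],c["cy"]],[0,0,1]])
r=np.array([.3876,-.9218])
def pr(X): p=K@(c["R"]@X+c["t"]); return (p[:2]/p[2]).round(1)
for th in(0,.2,.3,.36,.4,.5):
    f=lambda l,rad: np.r_[np.array([.3365,.257])+r*(l*np.sin(th)+rad*np.cos(th)), .047+l*np.cos(th)-rad*np.sin(th)]
    print(th,"centre",pr(f(.085,0)),"right edge low/high",pr(f(.068,.016)),pr(f(.102,.016)),"stick 35/45/55",pr(f(.035,0)),pr(f(.045,0)),pr(f(.055,0)))
a=cv2.imread("pics/scene0.png",0).astype(int); s=cv2.imread("pics/s11.png",0).astype(int)
print(a[194:202,124:146]); print(s[194:202,124:146])
E
```

```text
0 centre [126.4 181.3] right edge low/high [132.7 188.6] [130.3 177.4] stick 35/45/55 [130.  197.3] [129.3 194.1] [128.5 191. ]
0.2 centre [131.9 183.7] right edge low/high [137.2 191.5] [137.1 181.3] stick 35/45/55 [132.2 198.3] [132.1 195.4] [132.  192.5]
0.3 centre [134.7 185.3] right edge low/high [139.4 193.2] [140.5 183.7] stick 35/45/55 [133.3 198.9] [133.5 196.2] [133.8 193.6]
0.36 centre [136.3 186.4] right edge low/high [140.7 194.3] [142.5 185.3] stick 35/45/55 [133.9 199.3] [134.4 196.8] [134.9 194.2]
0.4 centre [137.4 187.1] right edge low/high [141.5 195.1] [143.8 186.4] stick 35/45/55 [134.4 199.6] [135.  197.2] [135.6 194.7]
0.5 centre [140.2 189.2] right edge low/high [143.5 197.1] [146.9 189.3] stick 35/45/55 [135.5 200.5] [136.4 198.3] [137.3 196. ]
[[206 209 209 203 125 105 107  93 111 214 165 153 146 137  99  87  76  69
   60  62  51  52]
 [205 206 210 201 127 108 107  97  98 175 230 233 232 230 182 168 146 143
  124 104  76  73]
 [207 205 205 193 130 108 103 102  98 163 228 232 233 233 230 230 214 209
  205 154 141 142]
 [207 201 199 223 174 117 110 101 105 122 
[... 468 characters left out ...]
9  64  44  46  44  81  76  68
   60  59  47  55]
 [209 206 206 198 139 116  95  62  58  83 103 100  94  84  94 165 147 144
  127 108  76  75]
 [208 206 204 200 226 231 183 123 109 123 106 101  94  90 136 229 217 211
  206 153 143 141]
 [205 199 197 225 231 228 187 170 170 117 103  96  91  90 154 232 220 212
  213 209 211 210]
 [201 197 224 230 226 192 168 177 148 109 101  95  89  90 162 227 226 212
  215 213 215 212]
 [196 223 228 224 191 153 122 171 148 108  99  93  86  84 137 129 141 170
  197 202 206 211]
 [222 226 224 180 140 111 100 106 103 102 101  96  89  78  93  90 103 119
  125 131 171 200]
 [225 200 169 138 109  95  76  64  87 102 100  95  85  70  67  75  89 114
  128 112 114 123]]
```

```bash
cat > st.py <<'E'
from h import *
o=get_obs(); g=cam("scene")[0].mean(2)
def cen(row):
    x=np.arange(122,146); w=np.clip(150-g[row,122:146],0,60); return (w*x).sum()/w.sum()
print(o["time"].round(2),o["position"].round(4),"F",o["ft_force"].round(1),"M",o["moment"].round(2),"stick rows196-199",[round(cen(r),1) for r in(196,197,198,199)])
print(g[197,128:142].astype(int),"ram",g[166:180,181:191].mean(1).astype(int))
E
python3 st.py
python3 -m jog '[{"grip":255,"travel":[0.23,-0.55,0],"twist":0},{"grip":255,"travel":[0.23,-0.55,0],"twist":0},{"grip":255,"travel":[0,0,0],"twist":0},{"grip":255,"travel":[0,0,0],"twist":0},{"grip":255,"travel":[0,0,0],"twist":0}]' >/dev/null; python3 st.py
python3 -m jog '[{"grip":255,"travel":[0.16,-0.37,0],"twist":0},{"grip":255,"travel":[0,0,0],"twist":0},{"grip":255,"travel":[0,0,0],"twist":0},{"grip":255,"travel":[0,0,0],"twist":0},{"grip":255,"travel":[0,0,0],"twist":0}]' >/dev/null; python3 st.py
python3 -m jog '[{"grip":255,"travel":[0.16,-0.37,0],"twist":0},{"grip":255,"travel":[0,0,0],"twist":0},{"grip":255,"travel":[0,0,0],"twist":0},{"grip":255,"travel":[0,0,0],"twist":0},{"grip":255,"travel":[0,0,0],"twist":0}]' >/dev/null; python3 st.py
python3 -m jog '[{"grip":255,"travel":[0.12,-0.28,0],"twist":0},{"grip":255,"travel":[0,0,0],"twist":0},{"grip":255,"travel":[0,0,0],"twist":0},{"grip":255,"travel":[0,0,0],"twist":0},{"grip":255,"travel":[0,0,0],"twist":0}]' >/dev/null; python3 st.py
```

```text
Traceback (most recent call last):
  File "st.py", line 5, in <module>
    print(o["time"].round(2),o["position"].round(4),"F",o["ft_force"].round(1),"M",o["moment"].round(2),"stick rows196-199",[round(cen(r),1) for r in(196,197,198,199)])
          ^^^^^^^^^^^^^^^
AttributeError: 'float' object has no attribute 'round'
Traceback (most recent call last):
  File "st.py", line 5, in <module>
    print(o["time"].round(2),o["position"].round(4),"F",o["ft_force"].round(1),"M",o["moment"].round(2),"stick rows196-199",[round(cen(r),1) for r in(196,197,198,199)])
          ^^^^^^^^^^^^^^^
AttributeError: 'float' object has no attribute 'round'
Traceback (most recent call last):
  File "st.py", line 5, in <module>
    print(o["time"].round(2),o["position"].round(4),"F",o["ft_force"].round(1),"M",o["moment"].round(2),"stick rows196-199",[round(cen(r),1) for r in(196,197,198,199)])
          ^^^^^^^^^^^^^^^
AttributeError: 'float' object has no attribute 'round'
Traceback (most recent call last):
  File "st.py", line 5, in <module>
    print(o["time"].round(2),o["position"].round(4),"F",o["ft_force"].round(1),"M",o["moment"].round(2),"stick rows196-199",[round(cen(r),1) for r in(196,197,198,199)])
          ^^^^^^^^^^^^^^^
AttributeError: 'float' object has no attribute 'round'
Traceback (most recent call last):
  File "st.py", line 5, in <module>
    print(o["time"].round(2),o["position"].round(4),"F",o["ft_force"].round(1),"M",o["moment"].round(2),"stick rows196-199",[round(cen(r),1) for r in(196,197,198,199)])
          ^^^^^^^^^^^^^^^
AttributeError: 'float' object has no attribute 'round'
```

```bash
sed -i 's/o\["time"\].round(2)/round(o["time"],2)/' st.py
python3 st.py
python3 -m jog '[{"grip":255,"travel":[0.12,-0.28,0],"twist":0},{"grip":255,"travel":[0,0,0],"twist":0},{"grip":255,"travel":[0,0,0],"twist":0},{"grip":255,"travel":[0,0,0],"twist":0},{"grip":255,"travel":[0,0,0],"twist":0}]' >/dev/null; python3 st.py
python3 -m jog '[{"grip":255,"travel":[0,0,0],"twist":0},{"grip":255,"travel":[0,0,0],"twist":0},{"grip":255,"travel":[0,0,0],"twist":0},{"grip":255,"travel":[0,0,0],"twist":0},{"grip":255,"travel":[0,0,0],"twist":0},{"grip":255,"travel":[0,0,0],"twist":0}]' >/dev/null; python3 st.py
```

```text
24.3 [0.337  0.2533 0.1207] F [-5.9 14.4 -3.3] M [2.25 0.89 0.07] stick rows196-199 [np.float64(135.5), np.float64(134.6), np.float64(134.7), np.float64(135.2)]
[231 227 183 169 123 103  99  96  88 121 227 232 217 210] ram [192 187 184 183 184 179 170 145 140 137 131 147 172 147]
24.85 [0.3377 0.2516 0.1205] F [-5.8 20.1 -5.9] M [3.34 1.19 0.07] stick rows196-199 [np.float64(135.9), np.float64(135.1), np.float64(134.9), np.float64(134.8)]
[229 224 184 167 154 109 103  98  87  97 196 229 216 212] ram [191 187 183 183 183 179 171 150 141 139 130 133 165 154]
25.5 [0.3377 0.2516 0.1205] F [-6.7 20.9 -5.2] M [3.41 1.18 0.18] stick rows196-199 [np.float64(135.5), np.float64(135.2), np.float64(134.9), np.float64(134.9)]
[230 223 184 173 156 113 102  96  88  94 196 229 218 212] ram [192 187 183 183 183 179 171 149 141 138 131 135 163 154]
```

```bash
python3 -m jog '[{"grip":255,"travel":[0.19,-0.46,0],"twist":0},{"grip":255,"travel":[0.08,-0.18,0],"twist":0},{"grip":255,"travel":[0,0,0],"twist":0},{"grip":255,"travel":[0,0,0],"twist":0},{"grip":255,"travel":[0,0,0],"twist":0},{"grip":255,"travel":[0,0,0],"twist":0},{"grip":255,"travel":[0,0,0],"twist":0},{"grip":255,"travel":[0,0,0],"twist":0}]'; python3 st.py
python3 -m jog '[{"grip":255,"travel":[0,0,0],"twist":0},{"grip":255,"travel":[0,0,0],"twist":0},{"grip":255,"travel":[0,0,0],"twist":0},{"grip":255,"travel":[0,0,0],"twist":0}]'; python3 st.py
```

```text
time: 26.35
position: [0.3392, 0.248, 0.12]
tool_rot: [0.556, 0.831, 0.003, -0.005]
ft_force: [-11.3, 38.3, -12.5]
grip_width: 0.0004
26.35 [0.3392 0.248  0.12  ] F [-11.3  38.3 -12.5] M [6.55 2.1  0.19] stick rows196-199 [np.float64(134.6), np.float64(135.4), np.float64(135.5), np.float64(135.4)]
[230 225 183 167 139 110 100 100  96  84 113 225 218 214] ram [192 187 183 184 183 180 176 158 141 141 125 123 149 153]
time: 26.8
position: [0.3392, 0.248, 0.12]
tool_rot: [0.556, 0.831, 0.003, -0.005]
ft_force: [-11.2, 38.7, -12.8]
grip_width: 0.0007
26.8 [0.3392 0.248  0.12  ] F [-11.2  38.7 -12.8] M [6.6  2.06 0.22] stick rows196-199 [np.float64(134.5), np.float64(135.4), np.float64(135.5), np.float64(135.3)]
[233 226 180 169 140 107 104 101  97  86 111 227 219 212] ram [191 188 184 184 182 181 176 158 141 141 125 122 149 151]
```

Moment analysis suggests a second, lower contact at the fingertips. I'll back off, raise the tool 16 mm and push on the knob higher up.

```bash
python3 -m jog '[{"grip":255,"travel":[-0.6,1.38,0],"twist":0},{"grip":255,"travel":[-0.8,1.84,0],"twist":0},{"grip":255,"travel":[0,0,1.6],"twist":0},{"grip":255,"travel":[0,0,0],"twist":0},{"grip":255,"travel":[0.39,-0.92,0],"twist":0},{"grip":255,"travel":[0.39,-0.92,0],"twist":0},{"grip":255,"travel":[0.2,-0.46,0],"twist":0},{"grip":255,"travel":[0,0,0],"twist":0}]'; python3 st.py
python3 -m jog '[{"grip":255,"travel":[0.2,-0.46,0],"twist":0},{"grip":255,"travel":[0,0,0],"twist":0},{"grip":255,"travel":[0,0,0],"twist":0}]' >/dev/null; python3 st.py
python3 -m jog '[{"grip":255,"travel":[0.2,-0.46,0],"twist":0},{"grip":255,"travel":[0,0,0],"twist":0},{"grip":255,"travel":[0,0,0],"twist":0}]' >/dev/null; python3 st.py
```

```text
time: 27.65
position: [0.3374, 0.2528, 0.1365]
tool_rot: [0.555, 0.832, 0.002, -0.002]
ft_force: [-4.5, 15.2, -1.2]
grip_width: 0.0005
27.65 [0.3374 0.2528 0.1365] F [-4.5 15.2 -1.2] M [2.51 0.76 0.14] stick rows196-199 [np.float64(135.8), np.float64(134.6), np.float64(134.7), np.float64(135.2)]
[229 222 186 176 117  98  95  98  82 104 226 232 218 211] ram [192 187 183 183 183 179 171 149 143 139 131 138 163 149]
28.0 [0.3386 0.2498 0.1361] F [-7.  23.8 -5.4] M [4.07 1.21 0.16] stick rows196-199 [np.float64(136.4), np.float64(135.0), np.float64(135.1), np.float64(135.6)]
[228 223 188 178 141 105  98  99  90  88 156 231 218 214] ram [192 189 184 184 183 180 175 154 142 145 133 129 154 158]
28.35 [0.3398 0.247  0.1357] F [ -9.1  34.2 -11. ] M [5.95 1.7  0.27] stick rows196-199 [np.float64(136.8), np.float64(135.5), np.float64(135.5), np.float64(135.6)]
[228 223 186 171 140 113 103  99  97  87 106 200 217 213] ram [192 188 184 184 183 180 176 159 143 145 126 123 152 164]
```

```bash
python3 -m jog '[{"grip":255,"travel":[0.16,-0.37,0],"twist":0},{"grip":255,"travel":[0,0,0],"twist":0},{"grip":255,"travel":[0,0,0],"twist":0},{"grip":255,"travel":[0,0,0],"twist":0},{"grip":255,"travel":[0,0,0],"twist":0},{"grip":255,"travel":[0,0,0],"twist":0},{"grip":255,"travel":[0,0,0],"twist":0},{"grip":255,"travel":[0,0,0],"twist":0}]'; python3 st.py
python3 - <<'E'
from h import *
im=cam("scene")[0]; cv2.imwrite("pics/s12.png",cv2.resize(cv2.cvtColor(im[140:215,105:205],cv2.COLOR_RGB2BGR),None,fx=8,fy=8,interpolation=cv2.INTER_CUBIC))
E
```

```text
time: 29.2
position: [0.3407, 0.2449, 0.1354]
tool_rot: [0.557, 0.83, 0.004, -0.006]
ft_force: [-10.9, 43.3, -16.6]
grip_width: 0.0003
29.2 [0.3407 0.2449 0.1354] F [-10.9  43.3 -16.6] M [7.57 2.15 0.31] stick rows196-199 [np.float64(137.5), np.float64(135.9), np.float64(135.8), np.float64(135.6)]
[227 223 186 176 141 123 104 103  96  93  89 140 212 213] ram [192 188 183 183 183 180 176 159 144 143 132 121 138 161]
```

View pics/s12.png

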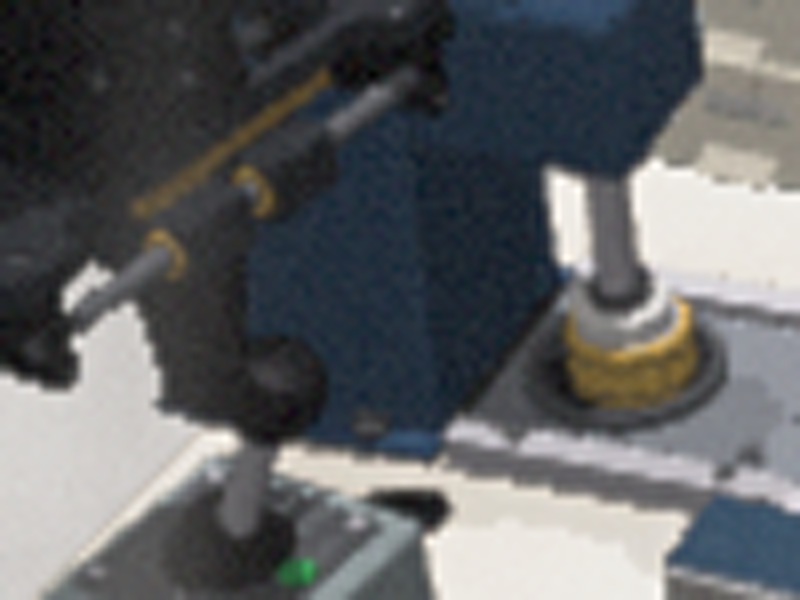

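The knob is at (140.6,188.7) in full-image pixels, which means a tilt of about 0.48 rad. The ram pad sits inside the brass rim, so the cover is home. I'll release and go back to the handle.

```bash
python3 -m jog '[{"grip":255,"travel":[-0.6,1.38,0],"twist":0},{"grip":255,"travel":[-0.8,1.84,0],"twist":0},{"grip":255,"travel":[-0.9,2.1,0],"twist":0},{"grip":255,"travel":[0,0,3],"twist":0},{"grip":255,"travel":[0,0,4.4],"twist":0},{"grip":255,"travel":[0,0,4.4],"twist":0},{"grip":255,"travel":[0,0,0],"twist":0}]'
python3 -m jog '[{"grip":120,"travel":[2.29,-3.4,0],"twist":2.2},{"grip":120,"travel":[2.29,-3.4,0],"twist":2.2},{"grip":120,"travel":[2.29,-3.4,0],"twist":2.2},{"grip":120,"travel":[2.29,-3.4,0],"twist":2.2},{"grip":120,"travel":[2.29,-3.4,0],"twist":2.2},{"grip":120,"travel":[0,0,0],"twist":0}]'
python3 -m jog '[{"grip":120,"travel":[3.4,2.3,0],"twist":0},{"grip":120,"travel":[3.4,2.3,0],"twist":0},{"grip":120,"travel":[3.4,2.3,0],"twist":0},{"grip":120,"travel":[3.4,2.3,0],"twist":0},{"grip":120,"travel":[0,0,0],"twist":0},{"grip":120,"travel":[0,0,0],"twist":0}]'
python3 -c "
from h import *; print(yaw())"; python3 st.py
```

```text
time: 30.0
position: [0.324, 0.2926, 0.2593]
tool_rot: [0.553, 0.833, 0.005, 0.003]
ft_force: [1.1, -0.1, -0.3]
grip_width: 0.0006
time: 30.6
position: [0.4381, 0.1171, 0.254]
tool_rot: [0.473, 0.881, -0.001, 0.001]
ft_force: [-0.6, -0.1, 0.0]
grip_width: 0.04
time: 31.2
position: [0.5699, 0.2136, 0.2529]
tool_rot: [0.47, 0.883, -0.001, -0.001]
ft_force: [0.1, -0.8, -1.0]
grip_width: 0.0458
33.90973223568386
31.2 [0.5699 0.2136 0.2529] F [ 0.1 -0.8 -1. ] M [-0.07  0.06  0.04] stick rows196-199 [np.float64(135.6), np.float64(135.8), np.float64(135.0), np.float64(133.9)]
[173 117 106 103  95  95 170 164 162 150 151 150 132 122] ram [192 188 184 165 142 132 116 120 121 126 115 107 105 103]
```

```bash
python3 -m jog '[{"grip":120,"travel":[-0.14,0.98,-4],"twist":0},{"grip":120,"travel":[0,0,-4.5],"twist":0},{"grip":120,"travel":[0,0,-4.5],"twist":0},{"grip":120,"travel":[0,0,-4],"twist":0},{"grip":120,"travel":[0,0,-3.6],"twist":0},{"grip":120,"travel":[0,0,0],"twist":0},{"grip":255,"travel":[0,0,0],"twist":0},{"grip":255,"travel":[0,0,0],"twist":0}]' 30
python3 -m jog '[{"grip":255,"travel":[0,0,0],"twist":0},{"grip":255,"travel":[0,0,0],"twist":0},{"grip":255,"travel":[0,0,0],"twist":0},{"grip":255,"travel":[0.28,-0.42,0],"twist":0},{"grip":255,"travel":[0.56,-0.83,0],"twist":0},{"grip":255,"travel":[0.84,-1.24,0],"twist":0},{"grip":255,"travel":[0.84,-1.24,0],"twist":0},{"grip":255,"travel":[0.84,-1.24,0],"twist":0}]'
python3 -m jog '[{"grip":255,"travel":[0.84,-1.24,0],"twist":0},{"grip":255,"travel":[0.84,-1.24,0],"twist":0},{"grip":255,"travel":[0.84,-1.24,0],"twist":0},{"grip":255,"travel":[0.56,-0.83,0],"twist":0},{"grip":255,"travel":[0.28,-0.42,0],"twist":0},{"grip":255,"travel":[0,0,0],"twist":0},{"grip":255,"travel":[0,0,0],"twist":0}]'
```

```text
time: 32.05
position: [0.5705, 0.2237, 0.0513]
tool_rot: [0.47, 0.882, 0.001, 0.001]
ft_force: [0.4, 0.7, -0.9]
grip_width: 0.0368
time: 32.85
position: [0.6015, 0.1764, 0.0505]
tool_rot: [0.47, 0.882, 0.001, -0.002]
ft_force: [-2.1, 4.8, 4.3]
grip_width: 0.0158
time: 33.55
position: [0.636, 0.1257, 0.0505]
tool_rot: [0.47, 0.882, 0.001, -0.001]
ft_force: [-2.4, 2.9, 6.8]
grip_width: 0.0155
```

```bash
python3 -m jog '[{"grip":120,"travel":[0,0,0],"twist":0},{"grip":100,"travel":[0,0,0],"twist":0},{"grip":60,"travel":[0,0,0],"twist":0},{"grip":60,"travel":[0,0,3],"twist":0},{"grip":60,"travel":[0,0,4.5],"twist":0},{"grip":60,"travel":[0,0,4.5],"twist":0},{"grip":60,"travel":[0,0,0],"twist":0},{"grip":60,"travel":[0,0,0],"twist":0}]'
cat > nest.py <<'E'
import sys
from h import *
tops=float(sys.argv[1]) if len(sys.argv)>1 else 0
im,K,R,t=cam("wrist"); o=get_obs(); print(o["position"].round(4),yaw().round(1),round(o["time"],2))
P=o["position"]; a=np.radians(yaw()+90); g=P[:2]+.098*np.array([np.cos(a),np.sin(a)])
def circ(z,r,name):
    s=3000; W=420
    m,A=rect(im,K,R,t,g,np.radians(yaw()),W,W,s,z); G=cv2.GaussianBlur(cv2.cvtColor(m,cv2.COLOR_RGB2GRAY),(7,7),0)
    cv2.imwrite(f"pics/n_{name}.png",G)
    c=cv2.HoughCircles(G,cv2.HOUGH_GRADIENT,1,20,param1=60,param2=18,minRadius=int(r*s-5),maxRadius=int(r*s+5))
    for u,v,rr in ([] if c is None else c[0][:3]): print(name,(A@[u,v,1])[:2].round(4),"r",round(rr/s*1000,1))
if tops: circ(tops,.0205,"cover"); circ(tops,.023,"body")
circ(.017,.037,"ring")
E
python3 nest.py .040
```

```text
time: 34.35
position: [0.6374, 0.1243, 0.1705]
tool_rot: [0.47, 0.882, 0.001, 0.001]
ft_force: [-0.3, -0.0, -0.4]
grip_width: 0.0648
[0.6361 0.1243 0.1688] 33.9 34.4
cover [0.5846 0.2043] r 21.8
body [0.5846 0.2043] r 21.8
ring [0.5814 0.2054] r 37.3
```

```bash
python3 -m jog '[{"grip":60,"travel":[-2.6,4.0,0],"twist":0},{"grip":60,"travel":[-2.6,4.0,0],"twist":0},{"grip":60,"travel":[0,0,0],"twist":0},{"grip":60,"travel":[0,0,-4],"twist":0},{"grip":60,"travel":[0,0,-4.5],"twist":0},{"grip":60,"travel":[0,0,-3],"twist":0},{"grip":60,"travel":[0,0,0],"twist":0},{"grip":60,"travel":[0,0,0],"twist":0}]'
```

```text
time: 35.2
position: [0.5839, 0.2039, 0.0527]
tool_rot: [0.47, 0.882, -0.001, -0.001]
ft_force: [0.9, 0.6, 0.7]
grip_width: 0.0663
```

```bash
python3 -m jog '[{"grip":60,"travel":[0,0,-1],"twist":0},{"grip":60,"travel":[0,0,0],"twist":0},{"grip":255,"travel":[0,0,0],"twist":0},{"grip":255,"travel":[0,0,0],"twist":0},{"grip":255,"travel":[0,0,0],"twist":0},{"grip":255,"travel":[0,0,0],"twist":0},{"grip":255,"travel":[0,0,0],"twist":0},{"grip":255,"travel":[0,0,0],"twist":0}]' 25
python3 -m jog '[{"grip":255,"travel":[0,0,0],"twist":0},{"grip":255,"travel":[0,0,2],"twist":0},{"grip":255,"travel":[0,0,4],"twist":0},{"grip":255,"travel":[0,0,4],"twist":0},{"grip":255,"travel":[0,0,3],"twist":0},{"grip":255,"travel":[0,0,0],"twist":0}]'
python3 -m jog '[{"grip":255,"travel":[-0.75,-3.92,0],"twist":-0.3},{"grip":255,"travel":[-0.75,-3.92,0],"twist":-0.3},{"grip":255,"travel":[-0.75,-3.92,0],"twist":-0.3},{"grip":255,"travel":[-0.75,-3.92,0],"twist":-0.3},{"grip":255,"travel":[-0.75,-3.92,0],"twist":-0.3},{"grip":255,"travel":[-0.75,-3.92,0],"twist":-0.3},{"grip":255,"travel":[-0.75,-3.92,0],"twist":-0.3},{"grip":255,"travel":[-0.75,-3.92,0],"twist":-0.3}]'
python3 -m jog '[{"grip":255,"travel":[0,0,0],"twist":0},{"grip":255,"travel":[0,0,0],"twist":0}]'
```

```text
time: 36.0
position: [0.5849, 0.2045, 0.0447]
tool_rot: [0.47, 0.883, 0.0, 0.0]
ft_force: [-0.7, 0.3, 3.4]
grip_width: 0.0452
time: 36.6
position: [0.5873, 0.205, 0.1782]
tool_rot: [0.47, 0.883, 0.003, 0.004]
ft_force: [0.3, -0.7, -1.1]
grip_width: 0.0451
time: 37.4
position: [0.5229, -0.1102, 0.1723]
tool_rot: [0.489, 0.872, -0.0, -0.002]
ft_force: [1.5, 0.0, -2.3]
grip_width: 0.0452
time: 37.6
position: [0.5234, -0.1097, 0.1725]
tool_rot: [0.49, 0.872, 0.0, -0.002]
ft_force: [-0.0, 0.4, -2.0]
grip_width: 0.0451
```

```bash
python3 -m jog '[{"grip":255,"travel":[0.1,-0.05,-4],"twist":0},{"grip":255,"travel":[0,0,-4],"twist":0},{"grip":255,"travel":[0,0,-3.2],"twist":0},{"grip":255,"travel":[0,0,-1.5],"twist":0},{"grip":255,"travel":[0,0,-0.5],"twist":0},{"grip":255,"travel":[0,0,0],"twist":0},{"grip":255,"travel":[0,0,0],"twist":0}]'
python3 -m jog '[{"grip":120,"travel":[0,0,0],"twist":0},{"grip":80,"travel":[0,0,0],"twist":0},{"grip":60,"travel":[0,0,0],"twist":0},{"grip":60,"travel":[0,0,0],"twist":0},{"grip":60,"travel":[0,0,2],"twist":0},{"grip":60,"travel":[0,0,4],"twist":0},{"grip":60,"travel":[0,0,4.5],"twist":0},{"grip":60,"travel":[0,0,4.5],"twist":0}]'
```

```text
time: 38.3
position: [0.5261, -0.1092, 0.0426]
tool_rot: [0.488, 0.873, 0.0, 0.001]
ft_force: [-0.4, -0.1, -1.4]
grip_width: 0.0453
time: 39.1
position: [0.5251, -0.1096, 0.1935]
tool_rot: [0.489, 0.872, -0.0, -0.0]
ft_force: [0.6, -0.5, 0.9]
grip_width: 0.0663
```

```bash
python3 -m jog '[{"grip":60,"travel":[-4.1,0.3,0],"twist":0},{"grip":60,"travel":[-4.1,0.3,0],"twist":0},{"grip":60,"travel":[-4.1,0.3,0],"twist":0},{"grip":60,"travel":[0,0,0],"twist":8},{"grip":60,"travel":[0,0,0],"twist":8},{"grip":60,"travel":[0,0,0],"twist":8},{"grip":60,"travel":[0,0,0],"twist":8},{"grip":60,"travel":[0,0,0],"twist":8}]'
python3 -m jog '[{"grip":60,"travel":[0,0,0],"twist":8},{"grip":60,"travel":[0,0,0],"twist":8},{"grip":60,"travel":[0,0,0],"twist":8},{"grip":60,"travel":[0,0,0],"twist":8},{"grip":60,"travel":[0,0,0],"twist":8},{"grip":60,"travel":[0,0,0],"twist":8},{"grip":60,"travel":[0,0,0],"twist":0}]'
cat > top.py <<'E'
from h import *
from itertools import product
print(get_obs()["position"].round(4),yaw().round(1),get_obs()["q"].round(2),round(get_obs()["time"],2))
for n in("top","scene"):
    im,K,R,t=cam(n)
    for name,g,z in(("B",(.505,-.296),.037),("C",(.538,-.365),.037),("tray",(.497,-.066),.035)):
        s=2000; m,A=rect(im,K,R,t,np.array(g),np.radians(-60),320 if name=="tray" else 120,120,s,z)
        G=cv2.GaussianBlur(cv2.cvtColor(m,cv2.COLOR_RGB2GRAY),(5,5),0)
        c=cv2.HoughCircles(G,cv2.HOUGH_GRADIENT,1,30,param1=60,param2=11,minRadius=36,maxRadius=50)
        print(n,name,[((A@[u,v,1])[:2].round(4).tolist(),round(float(r)/2,1)) for u,v,r in([] if c is None else c[0][:3])])
E
python3 top.py
```

```text
time: 39.9
position: [0.4025, -0.1008, 0.1924]
tool_rot: [0.158, 0.987, -0.0, 0.0]
ft_force: [0.1, 0.3, 0.2]
grip_width: 0.0665
time: 40.6
position: [0.4025, -0.1008, 0.1923]
tool_rot: [-0.254, 0.967, -0.0, 0.0]
ft_force: [-0.4, 0.3, 1.5]
grip_width: 0.0664
[ 0.4025 -0.1008  0.1923] 119.5 [-0.52  0.34  1.99  0.    0.81 -2.6 ] 40.6
top B [([0.5081, -0.2979], 22.0)]
top C [([0.5405, -0.3679], 22.4)]
top tray [([0.5285, -0.111], 22.5)]
scene B [([0.4973, -0.3042], 21.9), ([0.5074, -0.2926], 20.2)]
scene C [([0.5368, -0.3694], 20.0)]
scene tray [([0.5194, -0.1163], 22.5)]
```

```bash
python3 -m jog '[{"grip":60,"travel":[-0.2,0,0],"twist":-2.5},{"grip":60,"travel":[2.13,-3.92,0],"twist":0},{"grip":60,"travel":[2.13,-3.92,0],"twist":0},{"grip":60,"travel":[2.13,-3.92,0],"twist":0},{"grip":60,"travel":[2.13,-3.92,0],"twist":0},{"grip":60,"travel":[2.13,-3.92,0],"twist":0},{"grip":60,"travel":[0,0,0],"twist":0},{"grip":60,"travel":[0,0,0],"twist":0}]'
python3 -c "
from h import *; print(yaw(),get_obs()['q'],get_obs()['position'])"
```

```text
time: 41.5
position: [0.5068, -0.2972, 0.1915]
tool_rot: [-0.232, 0.973, 0.001, -0.0]
ft_force: [0.3, 0.5, -0.4]
grip_width: 0.0665
116.8219013979583 [-7.20610464e-01  5.42937118e-01  1.58044118e+00  2.53480210e-04
  1.01948168e+00 -2.75967036e+00] [ 0.50680295 -0.29724317  0.19146399]
```

```bash
python3 -m jog '[{"grip":60,"travel":[0,0,-4.5],"twist":0},{"grip":60,"travel":[0,0,-4.5],"twist":0},{"grip":60,"travel":[0,0,-4],"twist":0},{"grip":60,"travel":[0,0,-2.6],"twist":0},{"grip":60,"travel":[0,0,0],"twist":0},{"grip":60,"travel":[0,0,0],"twist":0}]'
python3 -m jog '[{"grip":255,"travel":[0,0,0],"twist":0},{"grip":255,"travel":[0,0,0],"twist":0},{"grip":255,"travel":[0,0,0],"twist":0},{"grip":255,"travel":[0,0,0],"twist":0},{"grip":255,"travel":[0,0,0],"twist":0},{"grip":255,"travel":[0,0,0],"twist":0}]' 25
python3 -m jog '[{"grip":255,"travel":[0,0,2],"twist":0},{"grip":255,"travel":[0,0,4],"twist":0},{"grip":255,"travel":[0,0,4.5],"twist":0},{"grip":255,"travel":[0,0,4.5],"twist":0},{"grip":255,"travel":[0,0,0],"twist":0}]'
```

```text
time: 42.1
position: [0.5066, -0.2955, 0.0363]
tool_rot: [-0.234, 0.972, 0.001, -0.0]
ft_force: [-0.2, 0.4, -0.3]
grip_width: 0.0663
time: 42.7
position: [0.5078, -0.2973, 0.0374]
tool_rot: [-0.233, 0.972, -0.001, 0.001]
ft_force: [0.4, 0.7, 6.7]
grip_width: 0.0451
time: 43.2
position: [0.5102, -0.2993, 0.1924]
tool_rot: [-0.234, 0.972, -0.005, 0.004]
ft_force: [1.0, -0.8, -1.1]
grip_width: 0.0453
```

```bash
python3 -m jog '[{"grip":255,"travel":[-2.2,3.9,0],"twist":0},{"grip":255,"travel":[-2.2,3.9,0],"twist":0},{"grip":255,"travel":[-2.2,3.9,0],"twist":0},{"grip":255,"travel":[-2.2,3.9,0],"twist":0},{"grip":255,"travel":[-2.2,3.9,0],"twist":0}]'
python3 -m jog '[{"grip":255,"travel":[2.4,2.3,0],"twist":-8.3},{"grip":255,"travel":[2.4,2.3,0],"twist":-8.3},{"grip":255,"travel":[2.4,2.3,0],"twist":-8.3},{"grip":255,"travel":[2.4,2.3,0],"twist":-8.3},{"grip":255,"travel":[2.4,2.3,0],"twist":-8.3}]'
python3 -m jog '[{"grip":255,"travel":[2.4,2.3,0],"twist":-8.3},{"grip":255,"travel":[2.4,2.3,0],"twist":-8.3},{"grip":255,"travel":[2.4,2.3,0],"twist":-8.3},{"grip":255,"travel":[2.4,2.3,0],"twist":-8.3},{"grip":255,"travel":[2.4,2.3,0],"twist":-8.3},{"grip":255,"travel":[0,0,0],"twist":0},{"grip":255,"travel":[0,0,0],"twist":0}]'
python3 nest.py; python3 - <<'E'
from h import *
camera("top"); print([([round(v,4) for v in d["at"]],round(d["p"],2)) for d in search_frame("nest","top")])
camera("wrist"); print([([round(v,4) for v in d["at"]],round(d["p"],2)) for d in search_frame("nest","wrist")])
E
```

```text
time: 43.7
position: [0.3951, -0.0999, 0.1853]
tool_rot: [-0.233, 0.972, 0.001, -0.001]
ft_force: [0.7, -0.2, -2.3]
grip_width: 0.0449
time: 44.2
position: [0.5166, 0.0143, 0.1851]
tool_rot: [0.128, 0.992, 0.0, -0.001]
ft_force: [-0.6, -0.7, -2.0]
grip_width: 0.0452
time: 44.9
position: [0.6356, 0.1283, 0.1844]
tool_rot: [0.467, 0.884, -0.001, -0.001]
ft_force: [-1.1, 0.7, -1.5]
grip_width: 0.0453
[0.6351 0.1277 0.1845] 34.2 44.95
ring [0.5823 0.2057] r 36.6
[]
[([0.5973, 0.1826, 0.0113], 0.76)]
```

```bash
python3 -m jog '[{"grip":255,"travel":[-2.65,3.9,0],"twist":0},{"grip":255,"travel":[-2.65,3.9,0],"twist":0},{"grip":255,"travel":[0,0,-4],"twist":0},{"grip":255,"travel":[0,0,-4],"twist":0},{"grip":255,"travel":[0,0,-3.5],"twist":0},{"grip":255,"travel":[0,0,0],"twist":0},{"grip":255,"travel":[0,0,0],"twist":0}]'
python3 -m jog '[{"grip":255,"travel":[0,0,-1.5],"twist":0},{"grip":255,"travel":[0,0,-0.8],"twist":0},{"grip":255,"travel":[0,0,0],"twist":0},{"grip":255,"travel":[0,0,0],"twist":0}]'
```

```text
time: 45.85
position: [0.5837, 0.2055, 0.0712]
tool_rot: [0.469, 0.883, -0.0, -0.0]
ft_force: [2.2, -0.6, -1.8]
grip_width: 0.0453
time: 46.25
position: [0.5839, 0.2059, 0.0484]
tool_rot: [0.469, 0.883, 0.0, 0.0]
ft_force: [-0.8, -1.0, -0.1]
grip_width: 0.0453
```

```bash
python3 -m jog '[{"grip":255,"travel":[0,0,-0.2],"twist":0},{"grip":120,"travel":[0,0,0],"twist":0},{"grip":80,"travel":[0,0,0],"twist":0},{"grip":60,"travel":[0,0,0],"twist":0},{"grip":60,"travel":[0,0,0],"twist":0},{"grip":60,"travel":[0,0,3],"twist":0},{"grip":60,"travel":[0,0,4.5],"twist":0},{"grip":60,"travel":[0,0,4.5],"twist":0}]'
python3 -m jog '[{"grip":60,"travel":[2.6,-4.0,0],"twist":0},{"grip":60,"travel":[2.6,-4.0,0],"twist":0},{"grip":60,"travel":[0,0,0],"twist":0},{"grip":60,"travel":[0,0,0],"twist":0}]'
python3 nest.py .045
```

```text
time: 47.05
position: [0.5832, 0.2058, 0.1667]
tool_rot: [0.469, 0.883, -0.001, -0.001]
ft_force: [1.2, 0.5, -0.1]
grip_width: 0.0663
time: 47.45
position: [0.636, 0.1248, 0.1661]
tool_rot: [0.47, 0.883, 0.0, -0.0]
ft_force: [0.0, -0.3, 0.1]
grip_width: 0.0666
[0.6351 0.1258 0.1658] 34.1 47.5
cover [0.582  0.2089] r 21.1
body [0.5822 0.2086] r 21.4
ring [0.5823 0.2054] r 36.7
```

```bash
python3 -m jog '[{"grip":60,"travel":[0.05,0,-4],"twist":0},{"grip":60,"travel":[0,0,-4],"twist":0},{"grip":60,"travel":[0,0,-3.7],"twist":0},{"grip":255,"travel":[0,0,0],"twist":0},{"grip":255,"travel":[0,0,0],"twist":0},{"grip":255,"travel":[0,0,0],"twist":0},{"grip":255,"travel":[0,0,0],"twist":0},{"grip":255,"travel":[0,0,0],"twist":0}]' 30
python3 -m jog '[{"grip":255,"travel":[0,0,0],"twist":0},{"grip":255,"travel":[-0.28,0.42,0],"twist":0},{"grip":255,"travel":[-0.56,0.83,0],"twist":0},{"grip":255,"travel":[-0.84,1.24,0],"twist":0},{"grip":255,"travel":[-0.84,1.24,0],"twist":0},{"grip":255,"travel":[-0.84,1.24,0],"twist":0},{"grip":255,"travel":[-0.56,0.83,0],"twist":0},{"grip":255,"travel":[0,0,0],"twist":0}]'
python3 -m jog '[{"grip":255,"travel":[-0.56,0.83,0],"twist":0},{"grip":255,"travel":[-0.84,1.24,0],"twist":0},{"grip":255,"travel":[-0.56,0.83,0],"twist":0},{"grip":255,"travel":[-0.28,0.42,0],"twist":0},{"grip":255,"travel":[0,0,0],"twist":0}]'
```

```text
time: 48.3
position: [0.6374, 0.1261, 0.0511]
tool_rot: [0.469, 0.883, 0.001, 0.002]
ft_force: [-0.6, -1.2, 0.5]
grip_width: 0.0344
time: 49.1
position: [0.5963, 0.1859, 0.0496]
tool_rot: [0.468, 0.884, 0.001, -0.0]
ft_force: [-0.7, 2.2, 5.4]
grip_width: 0.0158
time: 49.6
position: [0.5752, 0.2173, 0.0496]
tool_rot: [0.468, 0.884, 0.0, 0.001]
ft_force: [0.7, -2.3, 5.6]
grip_width: 0.0157
```

```bash
python3 -m jog '[{"grip":255,"travel":[-0.22,0.33,0],"twist":0},{"grip":255,"travel":[-0.17,0.25,0],"twist":0},{"grip":255,"travel":[0,0,0],"twist":0}]'
python3 -m jog '[{"grip":255,"travel":[-0.17,0.25,0],"twist":0},{"grip":255,"travel":[0,0,0],"twist":0}]'
python3 -m jog '[{"grip":255,"travel":[-0.17,0.25,0],"twist":0},{"grip":255,"travel":[0,0,0],"twist":0}]'
```

```text
time: 49.9
position: [0.5719, 0.2221, 0.0496]
tool_rot: [0.469, 0.883, 0.0, 0.001]
ft_force: [1.8, -5.4, 5.2]
grip_width: 0.0159
time: 50.1
position: [0.5704, 0.2244, 0.0496]
tool_rot: [0.469, 0.883, 0.0, 0.001]
ft_force: [2.7, -5.4, 6.1]
grip_width: 0.0158
time: 50.3
position: [0.5687, 0.2269, 0.0496]
tool_rot: [0.469, 0.883, 0.0, 0.001]
ft_force: [3.4, -5.8, 5.6]
grip_width: 0.0156
```

```bash
python3 -m jog '[{"grip":255,"travel":[-0.17,0.25,0],"twist":0},{"grip":255,"travel":[0,0,0],"twist":0}]'
python3 -m jog '[{"grip":255,"travel":[-0.17,0.25,0],"twist":0},{"grip":255,"travel":[0,0,0],"twist":0}]'
```

```text
time: 50.5
position: [0.567, 0.2294, 0.0496]
tool_rot: [0.469, 0.883, 0.0, 0.001]
ft_force: [3.3, -5.9, 5.5]
grip_width: 0.0158
time: 50.7
position: [0.5665, 0.23, 0.0496]
tool_rot: [0.468, 0.884, -0.001, 0.003]
ft_force: [5.1, -12.5, 3.8]
grip_width: 0.0158
```

```bash
python3 -m jog '[{"grip":255,"travel":[-0.17,0.25,0],"twist":0},{"grip":255,"travel":[0,0,0],"twist":0}]'
python3 -m jog '[{"grip":255,"travel":[0.23,-0.34,0],"twist":0},{"grip":255,"travel":[0,0,0],"twist":0},{"grip":120,"travel":[0,0,0],"twist":0},{"grip":120,"travel":[0,0,0],"twist":0},{"grip":120,"travel":[0,0,0],"twist":0},{"grip":120,"travel":[0,0,0],"twist":0},{"grip":120,"travel":[0,0,4],"twist":0},{"grip":120,"travel":[0,0,4.5],"twist":0}]'
python3 -m jog '[{"grip":255,"travel":[0,0,4.5],"twist":0},{"grip":255,"travel":[0,0,4.5],"twist":0},{"grip":255,"travel":[0,0,3],"twist":0},{"grip":255,"travel":[0,0,0],"twist":0}]'
python3 nest.py .045
```

```text
time: 50.9
position: [0.5664, 0.2302, 0.0499]
tool_rot: [0.467, 0.884, -0.002, 0.005]
ft_force: [8.5, -21.8, 3.4]
grip_width: 0.0154
time: 51.7
position: [0.5624, 0.2321, 0.1324]
tool_rot: [0.468, 0.883, -0.002, -0.003]
ft_force: [1.2, 0.6, 0.2]
grip_width: 0.0452
time: 52.1
position: [0.567, 0.2333, 0.2594]
tool_rot: [0.468, 0.884, 0.004, 0.004]
ft_force: [0.6, 0.4, 0.2]
grip_width: 0.0221
[0.5654 0.2328 0.2565] 34.1 52.15
```

```bash
python3 - <<'E'
from h import *
d=np.load("w7.npz"); im,K,R,t=cam("wrist"); A=np.array([-.5577,.83]); ax=np.array([.514,.3046])
for n,(i,k,r,tt) in (("first",[d[q] for q in("im","K","R","t")]),("now",(im,K,R,t))):
    m,M=rect(i,k,r,tt,ax-.118*A,np.radians(33.9),160,160,2000,.010)
    g=m.mean(2); 
    for cols in((20,50),(115,145)):
        p=g[:,cols[0]:cols[1]].mean(1); j=np.argsort(-np.diff(cv2.GaussianBlur(p.reshape(-1,1),(1,5),0).ravel()))[:3]; print(n,"edge press-x mm",[-118+(80-q)/2 for q in j], p[::10].astype(int))
E
```

```text
first edge press-x mm [np.float64(-118.5), np.float64(-118.0), np.float64(-119.0)] [183 182 183 179 178 178 178 178 187 220 220 220 221 220 220 220]
first edge press-x mm [np.float64(-118.5), np.float64(-119.0), np.float64(-118.0)] [188 188 188 189 189 190 190 190 190 229 229 230 230 230 230 230]
now edge press-x mm [np.float64(-118.5), np.float64(-119.0), np.float64(-118.0)] [183 183 184 182 180 181 181 182 182 220 227 220 222 228 229 228]
now edge press-x mm [np.float64(-118.5), np.float64(-118.0), np.float64(-119.0)] [187 187 188 188 188 189 189 189 194 229 230 230 230 230 230 230]
```

```bash
python3 -m jog '[{"grip":255,"travel":[-3.44,-2.35,0],"twist":0},{"grip":255,"travel":[-3.44,-2.35,0],"twist":0},{"grip":255,"travel":[-3.44,-2.35,0],"twist":0},{"grip":255,"travel":[-3.44,-2.35,0],"twist":0},{"grip":255,"travel":[0,0,0],"twist":0}]'
python3 -m jog '[{"grip":255,"travel":[-2.2,3.25,0],"twist":-2.2},{"grip":255,"travel":[-2.2,3.25,0],"twist":-2.2},{"grip":255,"travel":[-2.2,3.25,0],"twist":-2.2},{"grip":255,"travel":[-2.2,3.25,0],"twist":-2.2},{"grip":255,"travel":[-2.2,3.25,0],"twist":-2.2},{"grip":255,"travel":[0,0,0],"twist":0},{"grip":255,"travel":[0,0,0],"twist":0}]'
python3 -c "
from h import *; print(yaw())"
```

```text
time: 52.7
position: [0.4188, 0.1365, 0.2512]
tool_rot: [0.469, 0.883, -0.004, -0.006]
ft_force: [0.6, -0.9, 0.2]
grip_width: 0.0007
time: 53.4
position: [0.316, 0.3011, 0.2528]
tool_rot: [0.55, 0.835, -0.001, -0.0]
ft_force: [0.8, -0.4, -0.5]
grip_width: 0.0008
23.30957263015003
```

```bash
python3 -m jog '[{"grip":255,"travel":[0.1,0,-4],"twist":0},{"grip":255,"travel":[0,0,-4],"twist":0},{"grip":255,"travel":[0,0,-3.7],"twist":0},{"grip":255,"travel":[0.23,-0.55,0],"twist":0},{"grip":255,"travel":[0.23,-0.55,0],"twist":0},{"grip":255,"travel":[0.23,-0.55,0],"twist":0},{"grip":255,"travel":[0.23,-0.55,0],"twist":0},{"grip":255,"travel":[0.23,-0.55,0],"twist":0}]'
python3 -m jog '[{"grip":255,"travel":[0.23,-0.55,0],"twist":0},{"grip":255,"travel":[0.23,-0.55,0],"twist":0},{"grip":255,"travel":[0.23,-0.55,0],"twist":0},{"grip":255,"travel":[0.23,-0.55,0],"twist":0},{"grip":255,"travel":[0.19,-0.46,0],"twist":0},{"grip":255,"travel":[0,0,0],"twist":0},{"grip":255,"travel":[0,0,0],"twist":0}]'; python3 st.py
```

```text
time: 54.2
position: [0.3307, 0.2738, 0.1389]
tool_rot: [0.552, 0.834, 0.003, 0.0]
ft_force: [-3.9, 7.0, 5.3]
grip_width: 0.0003
time: 54.9
position: [0.3405, 0.2504, 0.1381]
tool_rot: [0.554, 0.833, 0.004, -0.002]
ft_force: [-5.7, 23.0, -3.6]
grip_width: 0.0009
54.9 [0.3405 0.2504 0.1381] F [-5.7 23.  -3.6] M [3.84 1.11 0.13] stick rows196-199 [np.float64(136.3), np.float64(135.2), np.float64(135.1), np.float64(135.5)]
[228 222 186 175 172 114 100 103  90  92 156 229 219 211] ram [191 188 183 184 184 180 176 154 141 143 131 127 151 151]
```

```bash
python3 -m jog '[{"grip":255,"travel":[0.16,-0.37,0],"twist":0},{"grip":255,"travel":[0.16,-0.37,0],"twist":0},{"grip":255,"travel":[0,0,0],"twist":0},{"grip":255,"travel":[0,0,0],"twist":0},{"grip":255,"travel":[0,0,0],"twist":0},{"grip":255,"travel":[0,0,0],"twist":0},{"grip":255,"travel":[0,0,0],"twist":0},{"grip":255,"travel":[0,0,0],"twist":0}]'
python3 -m jog '[{"grip":255,"travel":[0,0,0],"twist":0},{"grip":255,"travel":[0,0,0],"twist":0},{"grip":255,"travel":[0,0,0],"twist":0},{"grip":255,"travel":[0,0,0],"twist":0},{"grip":255,"travel":[0,0,0],"twist":0},{"grip":255,"travel":[0,0,0],"twist":0},{"grip":255,"travel":[0,0,0],"twist":0},{"grip":255,"travel":[0,0,0],"twist":0}]';python3 st.py
```

```text
time: 55.75
position: [0.3424, 0.2459, 0.1374]
tool_rot: [0.555, 0.832, 0.006, -0.004]
ft_force: [-9.1, 38.0, -14.3]
grip_width: 0.0005
time: 56.55
position: [0.3424, 0.2459, 0.1374]
tool_rot: [0.555, 0.832, 0.006, -0.004]
ft_force: [-8.3, 39.3, -14.6]
grip_width: 0.0003
56.55 [0.3424 0.2459 0.1374] F [ -8.3  39.3 -14.6] M [6.86 1.8  0.15] stick rows196-199 [np.float64(137.4), np.float64(136.1), np.float64(135.9), np.float64(135.7)]
[229 222 185 180 173 130 103 102  99  90  86 134 212 215] ram [192 187 184 183 184 180 175 158 143 143 129 115 137 163]
```

```bash
python3 -m jog '[{"grip":255,"travel":[-0.6,1.38,0],"twist":0},{"grip":255,"travel":[-0.8,1.84,0],"twist":0},{"grip":255,"travel":[-0.9,2.1,0],"twist":0},{"grip":255,"travel":[0,0,3],"twist":0},{"grip":255,"travel":[0,0,4.4],"twist":0},{"grip":255,"travel":[0,0,4.4],"twist":0},{"grip":255,"travel":[0,0,0],"twist":0}]'
python3 -m jog '[{"grip":120,"travel":[2.29,-3.4,0],"twist":2.2},{"grip":120,"travel":[2.29,-3.4,0],"twist":2.2},{"grip":120,"travel":[2.29,-3.4,0],"twist":2.2},{"grip":120,"travel":[2.29,-3.4,0],"twist":2.2},{"grip":120,"travel":[2.29,-3.4,0],"twist":2.0},{"grip":120,"travel":[0,0,0],"twist":0}]'
python3 -m jog '[{"grip":120,"travel":[3.4,2.3,0],"twist":0},{"grip":120,"travel":[3.4,2.3,0],"twist":0},{"grip":120,"travel":[3.4,2.3,0],"twist":0},{"grip":120,"travel":[3.4,2.3,0],"twist":0},{"grip":120,"travel":[0,0,0],"twist":0},{"grip":120,"travel":[0,0,0],"twist":0}]'
python3 -c "
from h import *; print(yaw())"; python3 st.py
```

```text
time: 57.3
position: [0.3243, 0.2939, 0.2613]
tool_rot: [0.551, 0.835, 0.007, 0.004]
ft_force: [0.1, 0.0, -0.6]
grip_width: 0.0005
time: 57.9
position: [0.4388, 0.1183, 0.2557]
tool_rot: [0.472, 0.881, 0.0, 0.002]
ft_force: [0.4, 1.0, 1.1]
grip_width: 0.04
time: 58.5
position: [0.5704, 0.2147, 0.2544]
tool_rot: [0.47, 0.883, -0.001, -0.001]
ft_force: [-0.8, 0.3, -0.2]
grip_width: 0.0457
33.97705796366989
58.5 [0.5704 0.2147 0.2544] F [-0.8  0.3 -0.2] M [-0.09  0.04 -0.06] stick rows196-199 [np.float64(136.0), np.float64(135.7), np.float64(135.1), np.float64(133.7)]
[173 117 107  99  94  97 169 167 154 151 151 150 131 123] ram [192 188 183 164 143 131 117 120 122 126 117 109 104 101]
```

```bash
python3 -m jog '[{"grip":120,"travel":[-0.18,0.9,-4],"twist":0},{"grip":120,"travel":[0,0,-4.5],"twist":0},{"grip":120,"travel":[0,0,-4.5],"twist":0},{"grip":120,"travel":[0,0,-4],"twist":0},{"grip":120,"travel":[0,0,-3.7],"twist":0},{"grip":120,"travel":[0,0,0],"twist":0},{"grip":255,"travel":[0,0,0],"twist":0},{"grip":255,"travel":[0,0,0],"twist":0}]' 30
python3 -m jog '[{"grip":255,"travel":[0,0,0],"twist":0},{"grip":255,"travel":[0,0,0],"twist":0},{"grip":255,"travel":[0,0,0],"twist":0},{"grip":255,"travel":[0.28,-0.42,0],"twist":0},{"grip":255,"travel":[0.56,-0.83,0],"twist":0},{"grip":255,"travel":[0.84,-1.24,0],"twist":0},{"grip":255,"travel":[0.84,-1.24,0],"twist":0},{"grip":255,"travel":[0.84,-1.24,0],"twist":0}]'
python3 -m jog '[{"grip":255,"travel":[0.84,-1.24,0],"twist":0},{"grip":255,"travel":[0.84,-1.24,0],"twist":0},{"grip":255,"travel":[0.84,-1.24,0],"twist":0},{"grip":255,"travel":[0.56,-0.83,0],"twist":0},{"grip":255,"travel":[0.28,-0.42,0],"twist":0},{"grip":255,"travel":[0,0,0],"twist":0},{"grip":255,"travel":[0,0,0],"twist":0}]'
python3 -m jog '[{"grip":120,"travel":[0,0,0],"twist":0},{"grip":100,"travel":[0,0,0],"twist":0},{"grip":60,"travel":[0,0,0],"twist":0},{"grip":60,"travel":[0,0,3],"twist":0},{"grip":60,"travel":[0,0,4.5],"twist":0},{"grip":60,"travel":[0,0,4.5],"twist":0},{"grip":60,"travel":[0,0,0],"twist":0},{"grip":60,"travel":[0,0,0],"twist":0}]'
python3 nest.py .040
```

```text
time: 59.35
position: [0.5707, 0.2233, 0.0506]
tool_rot: [0.47, 0.883, 0.001, 0.002]
ft_force: [-0.2, -0.4, 0.6]
grip_width: 0.0368
time: 60.15
position: [0.6016, 0.1759, 0.0495]
tool_rot: [0.47, 0.882, 0.001, -0.002]
ft_force: [-3.1, 4.1, 3.2]
grip_width: 0.0158
time: 60.85
position: [0.6362, 0.1252, 0.0495]
tool_rot: [0.47, 0.882, 0.001, -0.001]
ft_force: [-2.7, 3.6, 6.8]
grip_width: 0.0156
time: 61.65
position: [0.6375, 0.1237, 0.1695]
tool_rot: [0.47, 0.883, 0.001, 0.001]
ft_force: [-0.2, 0.7, -0.1]
grip_width: 0.0649
[0.6362 0.1237 0.1678] 33.9 61.7
cover [0.5818 0.2079] r 21.8
body [0.5819 0.2083] r 21.9
ring [0.5822 0.2061] r 36.2
```

```bash
python3 -m jog '[{"grip":60,"travel":[-2.7,4.2,0],"twist":0},{"grip":60,"travel":[-2.7,4.2,0],"twist":0},{"grip":60,"travel":[0,0,0],"twist":0},{"grip":60,"travel":[0,0,-4],"twist":0},{"grip":60,"travel":[0,0,-4.5],"twist":0},{"grip":60,"travel":[0,0,-3],"twist":0},{"grip":60,"travel":[0,0,-0.8],"twist":0},{"grip":60,"travel":[0,0,0],"twist":0}]'
python3 -m jog '[{"grip":60,"travel":[0,0,0],"twist":0},{"grip":255,"travel":[0,0,0],"twist":0},{"grip":255,"travel":[0,0,0],"twist":0},{"grip":255,"travel":[0,0,0],"twist":0},{"grip":255,"travel":[0,0,0],"twist":0},{"grip":255,"travel":[0,0,0],"twist":0},{"grip":255,"travel":[0,0,0],"twist":0}]' 25
python3 -m jog '[{"grip":255,"travel":[0,0,0],"twist":0},{"grip":255,"travel":[0,0,2],"twist":0},{"grip":255,"travel":[0,0,4],"twist":0},{"grip":255,"travel":[0,0,4],"twist":0},{"grip":255,"travel":[0,0,3],"twist":0},{"grip":255,"travel":[0,0,0],"twist":0}]'
```

```text
time: 62.5
position: [0.581, 0.2072, 0.0427]
tool_rot: [0.47, 0.883, -0.002, -0.002]
ft_force: [0.4, 0.0, 0.5]
grip_width: 0.0665
time: 63.2
position: [0.583, 0.2079, 0.0458]
tool_rot: [0.47, 0.883, 0.0, 0.0]
ft_force: [-1.2, -0.2, 6.0]
grip_width: 0.0452
time: 63.8
position: [0.5855, 0.2085, 0.1794]
tool_rot: [0.47, 0.883, 0.003, 0.004]
ft_force: [0.4, 0.2, -2.0]
grip_width: 0.0451
```

```bash
python3 -m jog '[{"grip":255,"travel":[-1.25,-3.91,0],"twist":-0.3},{"grip":255,"travel":[-1.25,-3.91,0],"twist":-0.3},{"grip":255,"travel":[-1.25,-3.91,0],"twist":-0.3},{"grip":255,"travel":[-1.25,-3.91,0],"twist":-0.3},{"grip":255,"travel":[-1.25,-3.91,0],"twist":-0.3},{"grip":255,"travel":[-1.25,-3.91,0],"twist":-0.3},{"grip":255,"travel":[-1.25,-3.91,0],"twist":-0.3}]'
python3 -m jog '[{"grip":255,"travel":[0,0,-4],"twist":0},{"grip":255,"travel":[0,0,-4],"twist":0},{"grip":255,"travel":[0,0,-3.2],"twist":0},{"grip":255,"travel":[0,0,-1.5],"twist":0},{"grip":255,"travel":[0,0,-0.5],"twist":0},{"grip":255,"travel":[0,0,0],"twist":0},{"grip":255,"travel":[0,0,0],"twist":0}]'
```

```text
time: 64.5
position: [0.4934, -0.0668, 0.1736]
tool_rot: [0.486, 0.874, -0.0, -0.001]
ft_force: [0.9, -0.4, -2.2]
grip_width: 0.0451
time: 65.2
position: [0.4954, -0.0659, 0.0433]
tool_rot: [0.486, 0.874, 0.0, 0.0]
ft_force: [0.2, -0.8, -1.1]
grip_width: 0.0447
```

```bash
python3 -m jog '[{"grip":255,"travel":[0,0,-0.2],"twist":0},{"grip":120,"travel":[0,0,0],"twist":0},{"grip":80,"travel":[0,0,0],"twist":0},{"grip":60,"travel":[0,0,0],"twist":0},{"grip":60,"travel":[0,0,2],"twist":0},{"grip":60,"travel":[0,0,4],"twist":0},{"grip":60,"travel":[0,0,4.5],"twist":0},{"grip":60,"travel":[0,0,4.5],"twist":0}]'
python3 -m jog '[{"grip":60,"travel":[-3.17,-1.2,0],"twist":0},{"grip":60,"travel":[-3.17,-1.2,0],"twist":0},{"grip":60,"travel":[-3.17,-1.2,0],"twist":0},{"grip":60,"travel":[0,0,0],"twist":8.2},{"grip":60,"travel":[0,0,0],"twist":8.2},{"grip":60,"travel":[0,0,0],"twist":8.2},{"grip":60,"travel":[0,0,0],"twist":8.2},{"grip":60,"travel":[0,0,0],"twist":8.2}]'
python3 -m jog '[{"grip":60,"travel":[0,0,0],"twist":8.2},{"grip":60,"travel":[0,0,0],"twist":8.2},{"grip":60,"travel":[0,0,0],"twist":8.2},{"grip":60,"travel":[0,0,0],"twist":8.2},{"grip":60,"travel":[0,0,0],"twist":8.2},{"grip":60,"travel":[0,0,0],"twist":0},{"grip":60,"travel":[0,0,0],"twist":0}]'
python3 top.py
```

```text
time: 66.0
position: [0.4947, -0.0657, 0.1927]
tool_rot: [0.486, 0.874, -0.0, -0.0]
ft_force: [1.5, -0.8, -0.2]
grip_width: 0.0666
time: 66.8
position: [0.4, -0.1019, 0.1914]
tool_rot: [0.147, 0.989, -0.0, 0.0]
ft_force: [-0.4, 1.1, -0.0]
grip_width: 0.0666
time: 67.5
position: [0.4, -0.1018, 0.1913]
tool_rot: [-0.205, 0.979, -0.0, 0.0]
ft_force: [-0.4, -0.6, -0.0]
grip_width: 0.0664
[ 0.4    -0.1018  0.1913] 113.6 [-0.52  0.34  2.    0.    0.8  -2.5 ] 67.5
top B []
top C [([0.5394, -0.3679], 22.5)]
top tray [([0.4973, -0.0661], 22.9), ([0.5285, -0.111], 22.5)]
scene B []
scene C [([0.5366, -0.369], 20.2)]
scene tray [([0.5205, -0.1162], 22.5), ([0.4943, -0.0678], 21.2)]
```

```bash
python3 -m jog '[{"grip":60,"travel":[1.99,-3.8,0],"twist":0},{"grip":60,"travel":[1.99,-3.8,0],"twist":0},{"grip":60,"travel":[1.99,-3.8,0],"twist":0},{"grip":60,"travel":[1.99,-3.8,0],"twist":0},{"grip":60,"travel":[1.99,-3.8,0],"twist":0},{"grip":60,"travel":[1.99,-3.8,0],"twist":0},{"grip":60,"travel":[1.99,-3.8,0],"twist":0},{"grip":60,"travel":[0,0,0],"twist":0}]'
python3 -m jog '[{"grip":60,"travel":[0,0,-4.5],"twist":0},{"grip":60,"travel":[0,0,-4.5],"twist":0},{"grip":60,"travel":[0,0,-4],"twist":0},{"grip":60,"travel":[0,0,0],"twist":0}]'
```

```text
time: 68.4
position: [0.5418, -0.3739, 0.191]
tool_rot: [-0.204, 0.979, -0.003, 0.002]
ft_force: [-0.3, 0.2, 0.3]
grip_width: 0.0663
time: 68.8
position: [0.5351, -0.3635, 0.0548]
tool_rot: [-0.206, 0.979, 0.006, -0.004]
ft_force: [-0.7, -0.0, -0.4]
grip_width: 0.0668
```

```bash
python3 -m jog '[{"grip":60,"travel":[0,0,-1.8],"twist":0},{"grip":60,"travel":[0,0,0],"twist":0},{"grip":60,"travel":[0,0,0],"twist":0},{"grip":60,"travel":[0,0,0],"twist":0}]'
python3 -m jog '[{"grip":255,"travel":[0,0,0],"twist":0},{"grip":255,"travel":[0,0,0],"twist":0},{"grip":255,"travel":[0,0,0],"twist":0},{"grip":255,"travel":[0,0,0],"twist":0},{"grip":255,"travel":[0,0,0],"twist":0},{"grip":255,"travel":[0,0,0],"twist":0}]' 25
python3 -m jog '[{"grip":255,"travel":[0,0,2],"twist":0},{"grip":255,"travel":[0,0,4],"twist":0},{"grip":255,"travel":[0,0,4.5],"twist":0},{"grip":255,"travel":[0,0,4.5],"twist":0},{"grip":255,"travel":[0,0,0],"twist":0}]'
```

```text
time: 69.2
position: [0.5402, -0.3685, 0.0453]
tool_rot: [-0.206, 0.978, -0.001, 0.001]
ft_force: [0.3, -1.5, 0.4]
grip_width: 0.0667
time: 69.8
position: [0.5396, -0.3682, 0.0435]
tool_rot: [-0.206, 0.978, -0.0, 0.0]
ft_force: [0.6, -1.1, 3.5]
grip_width: 0.0446
time: 70.3
position: [0.5424, -0.3706, 0.1999]
tool_rot: [-0.206, 0.978, -0.006, 0.004]
ft_force: [0.9, -1.4, -1.4]
grip_width: 0.0445
```

```bash
python3 -m jog '[{"grip":255,"travel":[0,0,-4.5],"twist":0},{"grip":255,"travel":[0,0,-4.5],"twist":0},{"grip":255,"travel":[0,0,-4],"twist":0},{"grip":255,"travel":[0,0,-1.5],"twist":0},{"grip":255,"travel":[0,0,-0.5],"twist":0},{"grip":255,"travel":[0,0,0],"twist":0},{"grip":255,"travel":[0,0,0],"twist":0},{"grip":255,"travel":[0,0,0],"twist":0}]'
```

```text
time: 71.1
position: [0.5398, -0.3683, 0.0434]
tool_rot: [-0.206, 0.978, -0.001, 0.0]
ft_force: [-0.3, 0.5, -1.7]
grip_width: 0.0448
```

```bash
python3 -m jog '[{"grip":255,"travel":[0,0,-0.1],"twist":0},{"grip":120,"travel":[0,0,0],"twist":0},{"grip":80,"travel":[0,0,0],"twist":0},{"grip":60,"travel":[0,0,0],"twist":0},{"grip":60,"travel":[0,0,-0.7],"twist":0},{"grip":60,"travel":[0,0,0],"twist":0},{"grip":60,"travel":[0,0,0],"twist":0},{"grip":60,"travel":[0,0,0],"twist":0}]'
python3 -m jog '[{"grip":255,"travel":[0,0,0],"twist":0},{"grip":255,"travel":[0,0,0],"twist":0},{"grip":255,"travel":[0,0,0],"twist":0},{"grip":255,"travel":[0,0,0],"twist":0},{"grip":255,"travel":[0,0,0],"twist":0},{"grip":255,"travel":[0,0,0],"twist":0}]' 25
python3 -m jog '[{"grip":255,"travel":[0,0,2],"twist":0},{"grip":255,"travel":[0,0,4],"twist":0},{"grip":255,"travel":[0,0,4.5],"twist":0},{"grip":255,"travel":[0,0,4.5],"twist":0},{"grip":255,"travel":[0,0,0],"twist":0}]'
```

```text
time: 71.9
position: [0.5393, -0.3678, 0.035]
tool_rot: [-0.206, 0.978, 0.0, -0.0]
ft_force: [-0.7, -1.3, -0.2]
grip_width: 0.0666
time: 72.5
position: [0.5394, -0.3679, 0.0352]
tool_rot: [-0.206, 0.978, -0.0, 0.0]
ft_force: [-0.3, -0.0, 0.3]
grip_width: 0.0452
time: 73.0
position: [0.5427, -0.3708, 0.1923]
tool_rot: [-0.206, 0.978, -0.006, 0.004]
ft_force: [0.6, -1.4, -1.6]
grip_width: 0.0455
```

```bash
python3 -m jog '[{"grip":255,"travel":[-1.99,3.8,0],"twist":0},{"grip":255,"travel":[-1.99,3.8,0],"twist":0},{"grip":255,"travel":[-1.99,3.8,0],"twist":0},{"grip":255,"travel":[-1.99,3.8,0],"twist":0},{"grip":255,"travel":[-1.99,3.8,0],"twist":0},{"grip":255,"travel":[-1.99,3.8,0],"twist":0},{"grip":255,"travel":[-1.99,3.8,0],"twist":0}]'
python3 -m jog '[{"grip":255,"travel":[2.36,2.28,0],"twist":-8},{"grip":255,"travel":[2.36,2.28,0],"twist":-8},{"grip":255,"travel":[2.36,2.28,0],"twist":-8},{"grip":255,"travel":[2.36,2.28,0],"twist":-8},{"grip":255,"travel":[2.36,2.28,0],"twist":-8}]'
python3 -m jog '[{"grip":255,"travel":[2.36,2.28,0],"twist":-8},{"grip":255,"travel":[2.36,2.28,0],"twist":-8},{"grip":255,"travel":[2.36,2.28,0],"twist":-8},{"grip":255,"travel":[2.36,2.28,0],"twist":-8},{"grip":255,"travel":[2.36,2.28,0],"twist":-7.7},{"grip":255,"travel":[0,0,0],"twist":0},{"grip":255,"travel":[0,0,0],"twist":0}]'
python3 nest.py
```

```text
time: 73.7
position: [0.3983, -0.1001, 0.1844]
tool_rot: [-0.206, 0.979, 0.001, -0.001]
ft_force: [-0.1, -0.2, -1.9]
grip_width: 0.0453
time: 74.2
position: [0.5181, 0.0135, 0.1841]
tool_rot: [0.143, 0.99, 0.0, -0.001]
ft_force: [0.7, -0.1, -1.1]
grip_width: 0.0456
time: 74.9
position: [0.635, 0.1266, 0.1834]
tool_rot: [0.467, 0.884, -0.001, -0.001]
ft_force: [-1.2, 0.3, -2.0]
grip_width: 0.0456
[0.6344 0.126  0.1836] 34.2 74.95
ring [0.5824 0.2052] r 36.9
```

Plate undisturbed. I'll place case C in the nest.

```bash
python3 -m jog '[{"grip":255,"travel":[-2.6,4.0,0],"twist":0},{"grip":255,"travel":[-2.6,4.0,0],"twist":0},{"grip":255,"travel":[0,0,-4],"twist":0},{"grip":255,"travel":[0,0,-4],"twist":0},{"grip":255,"travel":[0,0,-3.5],"twist":0},{"grip":255,"travel":[0,0,0],"twist":0},{"grip":255,"travel":[0,0,-1.5],"twist":0},{"grip":255,"travel":[0,0,-0.8],"twist":0}]'
python3 -m jog '[{"grip":255,"travel":[0,0,0],"twist":0},{"grip":255,"travel":[0,0,-0.1],"twist":0},{"grip":255,"travel":[0,0,0],"twist":0},{"grip":255,"travel":[0,0,0],"twist":0}]'
```

```text
time: 75.75
position: [0.5849, 0.2057, 0.0477]
tool_rot: [0.469, 0.883, 0.001, 0.001]
ft_force: [-1.1, -1.0, -2.5]
grip_width: 0.0453
time: 76.15
position: [0.5846, 0.2063, 0.0469]
tool_rot: [0.469, 0.883, 0.0, 0.001]
ft_force: [-0.0, 0.1, -1.4]
grip_width: 0.0455
```

```bash
python3 -m jog '[{"grip":255,"travel":[-0.1,0,-0.3],"twist":0},{"grip":255,"travel":[0,0,0],"twist":0},{"grip":120,"travel":[0,0,0],"twist":0},{"grip":80,"travel":[0,0,0],"twist":0},{"grip":60,"travel":[0,0,0],"twist":0},{"grip":60,"travel":[0,0,3],"twist":0},{"grip":60,"travel":[0,0,4.5],"twist":0},{"grip":60,"travel":[0,0,4.5],"twist":0}]'
python3 -m jog '[{"grip":60,"travel":[2.6,-4.0,0],"twist":0},{"grip":60,"travel":[2.6,-4.0,0],"twist":0},{"grip":60,"travel":[0,0,0],"twist":0},{"grip":60,"travel":[0,0,0],"twist":0}]'
python3 nest.py .045
```

```text
time: 76.95
position: [0.5824, 0.206, 0.1637]
tool_rot: [0.469, 0.883, -0.001, -0.001]
ft_force: [-0.3, 0.1, -0.5]
grip_width: 0.0656
time: 77.35
position: [0.6353, 0.125, 0.163]
tool_rot: [0.47, 0.883, 0.0, -0.0]
ft_force: [0.1, 1.3, 0.8]
grip_width: 0.0664
[0.6344 0.126  0.1627] 34.1 77.4
cover [0.5821 0.2072] r 21.1
body [0.5822 0.2077] r 21.6
ring [0.5821 0.2055] r 36.4
```

```bash
python3 -m jog '[{"grip":60,"travel":[0.15,-0.08,-4],"twist":0},{"grip":60,"travel":[0,0,-4],"twist":0},{"grip":60,"travel":[0,0,-3.4],"twist":0},{"grip":60,"travel":[0,0,0],"twist":0},{"grip":255,"travel":[0,0,0],"twist":0},{"grip":255,"travel":[0,0,0],"twist":0},{"grip":255,"travel":[0,0,0],"twist":0},{"grip":255,"travel":[0,0,0],"twist":0}]' 30
python3 -m jog '[{"grip":255,"travel":[0,0,0],"twist":0},{"grip":255,"travel":[0,0,0],"twist":0},{"grip":255,"travel":[-0.28,0.42,0],"twist":0},{"grip":255,"travel":[-0.56,0.83,0],"twist":0},{"grip":255,"travel":[-0.84,1.24,0],"twist":0},{"grip":255,"travel":[-0.84,1.24,0],"twist":0},{"grip":255,"travel":[-0.84,1.24,0],"twist":0},{"grip":255,"travel":[-0.56,0.83,0],"twist":0}]'
python3 -m jog '[{"grip":255,"travel":[-0.56,0.83,0],"twist":0},{"grip":255,"travel":[-0.84,1.24,0],"twist":0},{"grip":255,"travel":[-0.56,0.83,0],"twist":0},{"grip":255,"travel":[-0.28,0.42,0],"twist":0},{"grip":255,"travel":[-0.22,0.33,0],"twist":0},{"grip":255,"travel":[-0.17,0.25,0],"twist":0},{"grip":255,"travel":[0,0,0],"twist":0}]'
python3 -m jog '[{"grip":255,"travel":[-0.17,0.25,0],"twist":0},{"grip":255,"travel":[0,0,0],"twist":0}]'
```

```text
time: 78.2
position: [0.6376, 0.1256, 0.051]
tool_rot: [0.468, 0.883, 0.001, 0.001]
ft_force: [0.1, 0.2, 0.5]
grip_width: 0.042
time: 79.0
position: [0.5965, 0.1848, 0.0493]
tool_rot: [0.468, 0.884, -0.0, 0.0]
ft_force: [2.7, -3.5, 0.6]
grip_width: 0.016
time: 79.7
position: [0.5711, 0.2227, 0.0493]
tool_rot: [0.469, 0.883, 0.0, 0.0]
ft_force: [2.0, -2.2, 2.5]
grip_width: 0.016
time: 79.9
position: [0.5697, 0.2248, 0.0493]
tool_rot: [0.469, 0.883, 0.0, 0.0]
ft_force: [2.6, -3.2, 1.7]
grip_width: 0.0158
```

```bash
python3 -m jog '[{"grip":255,"travel":[-0.17,0.25,0],"twist":0},{"grip":255,"travel":[0,0,0],"twist":0}]'
python3 -m jog '[{"grip":255,"travel":[-0.17,0.25,0],"twist":0},{"grip":255,"travel":[0,0,0],"twist":0}]'
python3 -m jog '[{"grip":255,"travel":[-0.17,0.25,0],"twist":0},{"grip":255,"travel":[0,0,0],"twist":0}]'
```

```text
time: 80.1
position: [0.5681, 0.2272, 0.0492]
tool_rot: [0.469, 0.883, 0.0, 0.0]
ft_force: [3.5, -3.7, 2.1]
grip_width: 0.016
time: 80.3
position: [0.5665, 0.2295, 0.0493]
tool_rot: [0.469, 0.883, 0.0, 0.001]
ft_force: [2.4, -4.3, 2.7]
grip_width: 0.0158
time: 80.5
position: [0.5664, 0.2296, 0.0494]
tool_rot: [0.468, 0.884, -0.001, 0.002]
ft_force: [6.8, -13.6, 0.8]
grip_width: 0.0157
```

```bash
python3 -m jog '[{"grip":255,"travel":[-0.11,0.17,0],"twist":0},{"grip":255,"travel":[0,0,0],"twist":0},{"grip":255,"travel":[0.23,-0.34,0],"twist":0},{"grip":120,"travel":[0,0,0],"twist":0},{"grip":120,"travel":[0,0,0],"twist":0},{"grip":120,"travel":[0,0,0],"twist":0},{"grip":120,"travel":[0,0,0],"twist":0},{"grip":120,"travel":[0,0,4],"twist":0}]'
python3 -m jog '[{"grip":255,"travel":[0,0,4.5],"twist":0},{"grip":255,"travel":[0,0,4.5],"twist":0},{"grip":255,"travel":[0,0,4.5],"twist":0},{"grip":255,"travel":[0,0,3],"twist":0},{"grip":255,"travel":[0,0,0],"twist":0}]'
python3 - <<'E'
from h import *
im,K,R,t=cam("wrist"); A=np.array([-.5577,.83]); ax=np.array([.514,.3046])
m,M=rect(im,K,R,t,ax-.118*A,np.radians(33.9),160,160,2000,.010); g=m.mean(2)
for cols in((20,50),(115,145)):
    p=g[:,cols[0]:cols[1]].mean(1); print("edge press-x mm",-118+(80-np.argmax(np.diff(p)))/2)
E
python3 -m jog '[{"grip":255,"travel":[-3.44,-2.35,0],"twist":0},{"grip":255,"travel":[-3.44,-2.35,0],"twist":0},{"grip":255,"travel":[-3.44,-2.35,0],"twist":0},{"grip":255,"travel":[-3.44,-2.35,0],"twist":0},{"grip":255,"travel":[0,0,0],"twist":0}]'
python3 -m jog '[{"grip":255,"travel":[-2.2,3.25,0],"twist":-2.2},{"grip":255,"travel":[-2.2,3.25,0],"twist":-2.2},{"grip":255,"travel":[-2.2,3.25,0],"twist":-2.2},{"grip":255,"travel":[-2.2,3.25,0],"twist":-2.2},{"grip":255,"travel":[-2.2,3.25,0],"twist":-2.2},{"grip":255,"travel":[0,0,0],"twist":0},{"grip":255,"travel":[0,0,0],"twist":0}]'
```

```text
time: 81.3
position: [0.5607, 0.2302, 0.0841]
tool_rot: [0.468, 0.884, -0.004, -0.005]
ft_force: [0.3, -0.2, 0.0]
grip_width: 0.0439
time: 81.8
position: [0.5678, 0.2319, 0.2595]
tool_rot: [0.468, 0.884, 0.004, 0.004]
ft_force: [0.2, 0.7, -0.4]
grip_width: 0.0144
edge press-x mm -118.0
edge press-x mm -119.0
time: 82.35
position: [0.4197, 0.1352, 0.2514]
tool_rot: [0.469, 0.883, -0.004, -0.005]
ft_force: [0.3, 0.1, -0.1]
grip_width: 0.0007
time: 83.05
position: [0.317, 0.2998, 0.253]
tool_rot: [0.55, 0.835, -0.001, -0.0]
ft_force: [-1.0, 0.3, -0.5]
grip_width: 0.0008
```

```bash
python3 -m jog '[{"grip":255,"travel":[0.05,0.1,-4],"twist":0},{"grip":255,"travel":[0,0,-4],"twist":0},{"grip":255,"travel":[0,0,-3.7],"twist":0},{"grip":255,"travel":[0.23,-0.55,0],"twist":0},{"grip":255,"travel":[0.23,-0.55,0],"twist":0},{"grip":255,"travel":[0.23,-0.55,0],"twist":0},{"grip":255,"travel":[0.23,-0.55,0],"twist":0},{"grip":255,"travel":[0.23,-0.55,0],"twist":0}]'
python3 -m jog '[{"grip":255,"travel":[0.23,-0.55,0],"twist":0},{"grip":255,"travel":[0.23,-0.55,0],"twist":0},{"grip":255,"travel":[0.23,-0.55,0],"twist":0},{"grip":255,"travel":[0.23,-0.55,0],"twist":0},{"grip":255,"travel":[0.19,-0.46,0],"twist":0},{"grip":255,"travel":[0.16,-0.37,0],"twist":0},{"grip":255,"travel":[0.16,-0.37,0],"twist":0},{"grip":255,"travel":[0,0,0],"twist":0}]'
python3 -m jog '[{"grip":255,"travel":[0,0,0],"twist":0},{"grip":255,"travel":[0,0,0],"twist":0},{"grip":255,"travel":[0,0,0],"twist":0},{"grip":255,"travel":[0,0,0],"twist":0},{"grip":255,"travel":[0,0,0],"twist":0},{"grip":255,"travel":[0,0,0],"twist":0},{"grip":255,"travel":[0,0,0],"twist":0},{"grip":255,"travel":[0,0,0],"twist":0}]'
python3 -m jog '[{"grip":255,"travel":[0,0,0],"twist":0},{"grip":255,"travel":[0,0,0],"twist":0},{"grip":255,"travel":[0,0,0],"twist":0},{"grip":255,"travel":[0,0,0],"twist":0},{"grip":255,"travel":[0,0,0],"twist":0},{"grip":255,"travel":[0,0,0],"twist":0},{"grip":255,"travel":[0,0,0],"twist":0},{"grip":255,"travel":[0,0,0],"twist":0}]';python3 st.py
```

```text
time: 83.85
position: [0.3311, 0.2735, 0.1389]
tool_rot: [0.552, 0.834, 0.003, 0.0]
ft_force: [-3.5, 6.2, 6.5]
grip_width: 0.0002
time: 84.65
position: [0.3427, 0.2456, 0.1373]
tool_rot: [0.556, 0.831, 0.006, -0.005]
ft_force: [-9.5, 40.9, -15.9]
grip_width: 0.0005
time: 85.45
position: [0.3427, 0.2457, 0.1374]
tool_rot: [0.555, 0.832, 0.006, -0.004]
ft_force: [-9.7, 40.4, -14.6]
grip_width: 0.0006
time: 86.25
position: [0.3427, 0.2457, 0.1374]
tool_rot: [0.555, 0.832, 0.006, -0.004]
ft_force: [-9.3, 39.7, -15.2]
grip_width: 0.0004
86.25 [0.3427 0.2457 0.1374] F [ -9.3  39.7 -15.2] M [7.11 1.81 0.11] stick rows196-199 [np.float64(137.3), np.float64(136.1), np.float64(135.9), np.float64(135.6)]
[228 223 186 175 168 131 105 101  97  95  88 137 208 212] ram [191 188 184 183 183 180 176 159 143 144 128 114 129 155]
```

Same full-press signature. Releasing, then drawing out.

```bash
python3 -m jog '[{"grip":255,"travel":[-0.6,1.38,0],"twist":0},{"grip":255,"travel":[-0.8,1.84,0],"twist":0},{"grip":255,"travel":[-0.9,2.1,0],"twist":0},{"grip":255,"travel":[0,0,3],"twist":0},{"grip":255,"travel":[0,0,4.4],"twist":0},{"grip":255,"travel":[0,0,4.4],"twist":0},{"grip":255,"travel":[0,0,0],"twist":0}]'
python3 -m jog '[{"grip":120,"travel":[2.29,-3.4,0],"twist":2.2},{"grip":120,"travel":[2.29,-3.4,0],"twist":2.2},{"grip":120,"travel":[2.29,-3.4,0],"twist":2.2},{"grip":120,"travel":[2.29,-3.4,0],"twist":2.2},{"grip":120,"travel":[2.29,-3.4,0],"twist":2.0},{"grip":120,"travel":[0,0,0],"twist":0}]'
python3 -m jog '[{"grip":120,"travel":[3.4,2.3,0],"twist":0},{"grip":120,"travel":[3.4,2.3,0],"twist":0},{"grip":120,"travel":[3.4,2.3,0],"twist":0},{"grip":120,"travel":[3.4,2.3,0],"twist":0},{"grip":120,"travel":[0,0,0],"twist":0},{"grip":120,"travel":[0,0,0],"twist":0}]'
python3 -c "
from h import *; print(yaw())"; python3 st.py
```

```text
time: 87.0
position: [0.3247, 0.2935, 0.2614]
tool_rot: [0.551, 0.835, 0.007, 0.004]
ft_force: [-0.1, 0.4, 0.5]
grip_width: 0.0005
time: 87.6
position: [0.4392, 0.1179, 0.2557]
tool_rot: [0.472, 0.881, 0.0, 0.003]
ft_force: [0.6, -0.8, -0.7]
grip_width: 0.0405
time: 88.2
position: [0.5708, 0.2143, 0.2545]
tool_rot: [0.47, 0.883, -0.001, -0.001]
ft_force: [0.3, -0.8, 0.6]
grip_width: 0.0457
33.97555833555598
88.2 [0.5708 0.2143 0.2545] F [ 0.3 -0.8  0.6] M [-0.12 -0.02  0.02] stick rows196-199 [np.float64(136.0), np.float64(135.7), np.float64(135.1), np.float64(134.1)]
[171 116 110 102  92 101 175 165 154 151 150 149 128 124] ram [192 188 183 165 142 130 117 120 122 126 119 109 103  98]
```

```bash
python3 -m jog '[{"grip":120,"travel":[-0.2,0.92,-4],"twist":0},{"grip":120,"travel":[0,0,-4.5],"twist":0},{"grip":120,"travel":[0,0,-4.5],"twist":0},{"grip":120,"travel":[0,0,-4],"twist":0},{"grip":120,"travel":[0,0,-3.7],"twist":0},{"grip":120,"travel":[0,0,0],"twist":0},{"grip":255,"travel":[0,0,0],"twist":0},{"grip":255,"travel":[0,0,0],"twist":0}]' 30
python3 -m jog '[{"grip":255,"travel":[0,0,0],"twist":0},{"grip":255,"travel":[0,0,0],"twist":0},{"grip":255,"travel":[0,0,0],"twist":0},{"grip":255,"travel":[0.28,-0.42,0],"twist":0},{"grip":255,"travel":[0.56,-0.83,0],"twist":0},{"grip":255,"travel":[0.84,-1.24,0],"twist":0},{"grip":255,"travel":[0.84,-1.24,0],"twist":0},{"grip":255,"travel":[0.84,-1.24,0],"twist":0}]'
python3 -m jog '[{"grip":255,"travel":[0.84,-1.24,0],"twist":0},{"grip":255,"travel":[0.84,-1.24,0],"twist":0},{"grip":255,"travel":[0.84,-1.24,0],"twist":0},{"grip":255,"travel":[0.56,-0.83,0],"twist":0},{"grip":255,"travel":[0.28,-0.42,0],"twist":0},{"grip":255,"travel":[0,0,0],"twist":0},{"grip":255,"travel":[0,0,0],"twist":0}]'
python3 -m jog '[{"grip":120,"travel":[0,0,0],"twist":0},{"grip":100,"travel":[0,0,0],"twist":0},{"grip":60,"travel":[0,0,0],"twist":0},{"grip":60,"travel":[0,0,3],"twist":0},{"grip":60,"travel":[0,0,4.5],"twist":0},{"grip":60,"travel":[0,0,4.5],"twist":0},{"grip":60,"travel":[0,0,0],"twist":0},{"grip":60,"travel":[0,0,0],"twist":0}]'
python3 nest.py .040
```

```text
time: 89.05
position: [0.5709, 0.2231, 0.0506]
tool_rot: [0.47, 0.883, 0.001, 0.002]
ft_force: [0.2, 0.0, 1.6]
grip_width: 0.0367
time: 89.85
position: [0.6016, 0.1758, 0.0496]
tool_rot: [0.47, 0.882, 0.001, -0.002]
ft_force: [-3.1, 5.2, 2.8]
grip_width: 0.0157
time: 90.55
position: [0.636, 0.1251, 0.0496]
tool_rot: [0.47, 0.882, 0.001, -0.001]
ft_force: [-3.7, 3.7, 8.0]
grip_width: 0.0156
time: 91.35
position: [0.6376, 0.1234, 0.1694]
tool_rot: [0.47, 0.883, 0.001, 0.001]
ft_force: [-1.0, 0.5, -0.3]
grip_width: 0.065
[0.6364 0.1234 0.1677] 33.9 91.4
cover [0.5809 0.208 ] r 21.8
body [0.5811 0.2078] r 21.6
ring [0.5815 0.206 ] r 36.4
```

```bash
python3 -m jog '[{"grip":60,"travel":[-2.75,4.15,0],"twist":0},{"grip":60,"travel":[-2.75,4.15,0],"twist":0},{"grip":60,"travel":[0,0,0],"twist":0},{"grip":60,"travel":[0,0,-4],"twist":0},{"grip":60,"travel":[0,0,-4.5],"twist":0},{"grip":60,"travel":[0,0,-3],"twist":0},{"grip":60,"travel":[0,0,-0.8],"twist":0},{"grip":60,"travel":[0,0,0],"twist":0}]'
python3 -m jog '[{"grip":60,"travel":[0,0,0],"twist":0},{"grip":255,"travel":[0,0,0],"twist":0},{"grip":255,"travel":[0,0,0],"twist":0},{"grip":255,"travel":[0,0,0],"twist":0},{"grip":255,"travel":[0,0,0],"twist":0},{"grip":255,"travel":[0,0,0],"twist":0},{"grip":255,"travel":[0,0,0],"twist":0}]' 25
python3 -m jog '[{"grip":255,"travel":[0,0,0],"twist":0},{"grip":255,"travel":[0,0,2],"twist":0},{"grip":255,"travel":[0,0,4],"twist":0},{"grip":255,"travel":[0,0,4],"twist":0},{"grip":255,"travel":[0,0,3],"twist":0},{"grip":255,"travel":[0,0,0],"twist":0}]'
```

```text
time: 92.2
position: [0.5801, 0.206, 0.0427]
tool_rot: [0.47, 0.883, -0.002, -0.002]
ft_force: [-0.9, -0.2, -0.2]
grip_width: 0.0666
time: 92.9
position: [0.5823, 0.2068, 0.0458]
tool_rot: [0.47, 0.883, 0.0, 0.001]
ft_force: [0.2, -0.1, 5.0]
grip_width: 0.0449
time: 93.5
position: [0.5845, 0.2072, 0.1793]
tool_rot: [0.47, 0.883, 0.003, 0.004]
ft_force: [0.3, 0.2, -1.4]
grip_width: 0.0449
```

```bash
python3 -m jog '[{"grip":255,"travel":[-1.88,-3.81,0],"twist":-0.35},{"grip":255,"travel":[-1.88,-3.81,0],"twist":-0.35},{"grip":255,"travel":[-1.88,-3.81,0],"twist":-0.35},{"grip":255,"travel":[-1.88,-3.81,0],"twist":-0.35},{"grip":255,"travel":[-1.88,-3.81,0],"twist":-0.35},{"grip":255,"travel":[-1.88,-3.81,0],"twist":-0.35},{"grip":255,"travel":[0,0,0],"twist":0},{"grip":255,"travel":[0,0,0],"twist":0}]'
python3 -m jog '[{"grip":255,"travel":[0,0,-4],"twist":0},{"grip":255,"travel":[0,0,-4],"twist":0},{"grip":255,"travel":[0,0,-2],"twist":0},{"grip":255,"travel":[0,0,0],"twist":0},{"grip":255,"travel":[0,0,0],"twist":0}]'
```

```text
time: 94.3
position: [0.468, -0.0225, 0.174]
tool_rot: [0.488, 0.873, -0.0, -0.001]
ft_force: [0.5, -0.5, -1.6]
grip_width: 0.0449
time: 94.8
position: [0.4692, -0.021, 0.0746]
tool_rot: [0.486, 0.874, -0.0, -0.001]
ft_force: [0.9, 0.6, -1.0]
grip_width: 0.0449
```

```bash
python3 -m jog '[{"grip":255,"travel":[0,0,-1.5],"twist":0},{"grip":255,"travel":[0,0,-1.2],"twist":0},{"grip":255,"travel":[0,0,-0.55],"twist":0},{"grip":255,"travel":[0,0,0],"twist":0},{"grip":255,"travel":[0,0,0],"twist":0}]'
python3 -m jog '[{"grip":120,"travel":[0,0,0],"twist":0},{"grip":80,"travel":[0,0,0],"twist":0},{"grip":60,"travel":[0,0,0],"twist":0},{"grip":60,"travel":[0,0,0],"twist":0},{"grip":60,"travel":[0,0,2],"twist":0},{"grip":60,"travel":[0,0,4],"twist":0},{"grip":60,"travel":[0,0,4.5],"twist":0},{"grip":60,"travel":[0,0,3],"twist":0}]'
```

```text
time: 95.3
position: [0.4693, -0.0219, 0.0429]
tool_rot: [0.486, 0.874, 0.0, 0.0]
ft_force: [-0.1, -0.0, -1.8]
grip_width: 0.0451
time: 96.1
position: [0.4696, -0.0221, 0.1801]
tool_rot: [0.486, 0.874, 0.0, 0.001]
ft_force: [0.6, -0.2, -0.1]
grip_width: 0.0667
```

```bash
python3 -m jog '[{"grip":60,"travel":[3.33,2.94,0],"twist":0.5},{"grip":60,"travel":[3.33,2.94,0],"twist":0.5},{"grip":60,"travel":[3.33,2.94,0],"twist":0.5},{"grip":60,"travel":[3.33,2.94,0],"twist":0.5},{"grip":60,"travel":[3.33,2.94,0],"twist":0},{"grip":60,"travel":[0,0,0],"twist":0},{"grip":60,"travel":[0,0,0],"twist":0}]'
python3 nest.py; python3 top.py
python3 - <<'E'
from h import *
im=cam("scene")[0]; cv2.imwrite("pics/s20.png",cv2.resize(cv2.cvtColor(im[130:290,100:340],cv2.COLOR_RGB2BGR),None,fx=3.3,fy=3.3,interpolation=cv2.INTER_CUBIC))
E
```

```text
time: 96.8
position: [0.6351, 0.1257, 0.1769]
tool_rot: [0.47, 0.883, -0.0, -0.001]
ft_force: [-0.1, -0.3, -0.8]
grip_width: 0.0667
[0.6343 0.125  0.1769] 33.8 96.85
ring [0.5824 0.2056] r 37.3
[0.6343 0.125  0.1769] 33.8 [ 0.02  0.63  1.44 -0.    1.07 -0.57] 96.85
top B []
top C []
top tray [([0.4976, -0.0665], 23.0), ([0.4718, -0.0219], 21.8), ([0.5296, -0.111], 22.5)]
scene B []
scene C []
scene tray [([0.5238, -0.112], 19.7), ([0.4927, -0.067], 20.1), ([0.4674, -0.0222], 20.8)]
```

View pics/s20.png

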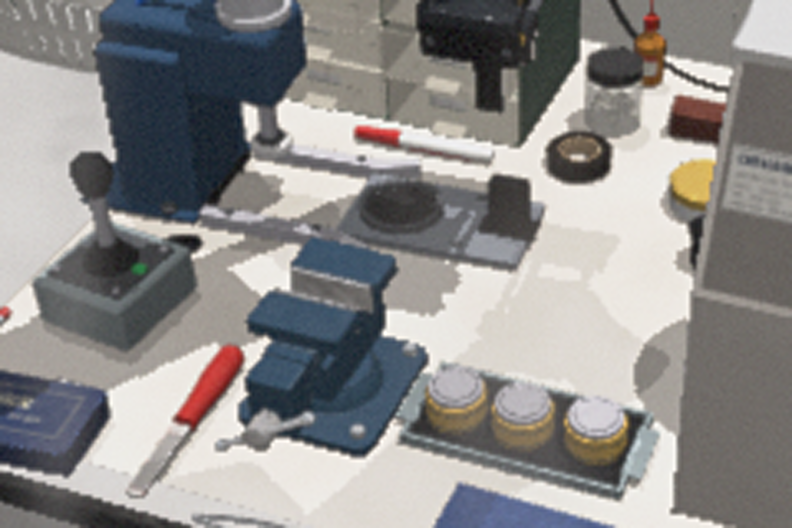

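All three cases stand upright in the tray, at (457,398), (522,415) and (596,430), with flush covers and no orange visible. Last, the empty plate.

```bash
python3 -m jog '[{"grip":60,"travel":[0.15,0,-4.3],"twist":0},{"grip":60,"travel":[0,0,-4.3],"twist":0},{"grip":60,"travel":[0,0,-4.2],"twist":0},{"grip":60,"travel":[0,0,0],"twist":0},{"grip":255,"travel":[0,0,0],"twist":0},{"grip":255,"travel":[0,0,0],"twist":0},{"grip":255,"travel":[0,0,0],"twist":0},{"grip":255,"travel":[0,0,0],"twist":0}]' 30
python3 -m jog '[{"grip":255,"travel":[0,0,0],"twist":0},{"grip":255,"travel":[0,0,0],"twist":0},{"grip":255,"travel":[-0.28,0.42,0],"twist":0},{"grip":255,"travel":[-0.56,0.83,0],"twist":0},{"grip":255,"travel":[-0.84,1.24,0],"twist":0},{"grip":255,"travel":[-0.84,1.24,0],"twist":0},{"grip":255,"travel":[-0.84,1.24,0],"twist":0},{"grip":255,"travel":[-0.56,0.83,0],"twist":0}]'
python3 -m jog '[{"grip":255,"travel":[-0.56,0.83,0],"twist":0},{"grip":255,"travel":[-0.84,1.24,0],"twist":0},{"grip":255,"travel":[-0.56,0.83,0],"twist":0},{"grip":255,"travel":[-0.28,0.42,0],"twist":0},{"grip":255,"travel":[-0.22,0.33,0],"twist":0},{"grip":255,"travel":[-0.28,0.42,0],"twist":0},{"grip":255,"travel":[0,0,0],"twist":0}]'
python3 -m jog '[{"grip":255,"travel":[-0.17,0.25,0],"twist":0},{"grip":255,"travel":[0,0,0],"twist":0}]'
python3 -m jog '[{"grip":255,"travel":[-0.17,0.25,0],"twist":0},{"grip":255,"travel":[0,0,0],"twist":0}]'
```

```text
time: 97.8
position: [0.6384, 0.1251, 0.052]
tool_rot: [0.471, 0.882, 0.001, 0.002]
ft_force: [-0.3, 1.0, 0.0]
grip_width: 0.0425
time: 98.6
position: [0.5969, 0.1847, 0.0498]
tool_rot: [0.47, 0.883, 0.0, 0.0]
ft_force: [3.1, -3.5, 0.7]
grip_width: 0.0159
time: 99.3
position: [0.5704, 0.2241, 0.0497]
tool_rot: [0.471, 0.882, 0.0, -0.0]
ft_force: [0.7, -0.9, 4.6]
grip_width: 0.0158
time: 99.5
position: [0.5691, 0.2261, 0.0497]
tool_rot: [0.471, 0.882, 0.0, 0.0]
ft_force: [2.0, -4.1, 3.3]
grip_width: 0.0158
time: 99.7
position: [0.5675, 0.2285, 0.0498]
tool_rot: [0.471, 0.882, 0.0, 0.0]
ft_force: [2.7, -4.2, 5.1]
grip_width: 0.0157
```

```bash
python3 -m jog '[{"grip":255,"travel":[-0.17,0.25,0],"twist":0},{"grip":255,"travel":[0,0,0],"twist":0}]'
python3 -m jog '[{"grip":255,"travel":[-0.17,0.25,0],"twist":0},{"grip":255,"travel":[0,0,0],"twist":0}]'
python3 -m jog '[{"grip":255,"travel":[0.17,-0.25,0],"twist":0},{"grip":120,"travel":[0,0,0],"twist":0},{"grip":120,"travel":[0,0,0],"twist":0},{"grip":120,"travel":[0,0,0],"twist":0},{"grip":120,"travel":[0,0,0],"twist":0},{"grip":120,"travel":[0,0,4],"twist":0},{"grip":120,"travel":[0,0,4.5],"twist":0},{"grip":120,"travel":[0,0,4.5],"twist":0}]'
python3 -m jog '[{"grip":120,"travel":[0,0,4.5],"twist":0},{"grip":120,"travel":[0,0,3],"twist":0},{"grip":120,"travel":[0,0,0],"twist":0},{"grip":120,"travel":[0,0,0],"twist":0},{"grip":120,"travel":[0,0,0],"twist":0}]'
python3 - <<'E'
from h import *
im,K,R,t=cam("wrist"); A=np.array([-.5577,.83]); ax=np.array([.514,.3046])
m,M=rect(im,K,R,t,ax-.118*A,np.radians(33.9),160,160,2000,.010); g=m.mean(2)
for cols in((20,50),(115,145)):
    p=g[:,cols[0]:cols[1]].mean(1); print("edge press-x mm",-118+(80-np.argmax(np.diff(p)))/2)
E
python3 st.py; python3 top.py
```

```text
time: 99.9
position: [0.5674, 0.2287, 0.0497]
tool_rot: [0.47, 0.882, -0.001, 0.002]
ft_force: [5.5, -12.8, 3.3]
grip_width: 0.016
time: 100.1
position: [0.5672, 0.2289, 0.0502]
tool_rot: [0.47, 0.883, -0.002, 0.004]
ft_force: [8.0, -19.8, 3.7]
grip_width: 0.0157
time: 100.9
position: [0.5642, 0.2317, 0.1801]
tool_rot: [0.471, 0.882, -0.001, -0.001]
ft_force: [0.2, -0.4, 0.4]
grip_width: 0.0458
time: 101.4
position: [0.5639, 0.2313, 0.2527]
tool_rot: [0.471, 0.882, -0.001, -0.002]
ft_force: [-0.1, -0.2, 0.1]
grip_width: 0.0462
edge press-x mm -118.0
edge press-x mm -118.5
101.45 [0.5639 0.2312 0.2524] F [ 0.7  0.2 -0.9] M [-0.06  0.01 -0.06] stick rows196-199 [np.float64(133.7), np.float64(130.9), np.float64(131.2), np.float64(131.7)]
[128 112 107 102  92 102 150 153 155 154 151 151 154 200] ram [192 188 183 162 141 127 118 125 125 127 119 108  79  53]
[0.5641 0.2312 0.2524] 33.8 [ 0.21  0.5   1.46  0.    1.19 -0.38] 101.5
top B []
top C []
top tray [([0.4973, -0.0661], 22.9), ([0.4705, -0.0216], 22.9), ([0.5287, -0.1115], 23.0)]
scene B []
scene C []
scene tray [([0.4931, -0.0668], 20.2), ([0.5203, -0.1169], 21.8), ([0.4667, -0.026], 22.5)]
```

```bash
python3 -c "
from rig import *; print(hand_in())"
```

```text
the job is handed in; nothing more can be done
None
```

I closed all three brass cases that were on the mat with the press and stood them in the grey tray. I then pushed the empty plate home and handed the job in at about 101 s of the 210 s; no verdict is reported.

**Last checks:**
- **Cases:** the top camera found all three in the tray, about 51–55 mm apart. The last picture shows them upright with flush covers and no orange seal visible.
- **Plate:** its near end measured 118–118.5 mm before the ram axis, against 118 nominal. It gave a firm stop at about 20 N.
- **Press:** the stick and ram looked the same in the camera as when released, and the gripper was clear at 0.25 m. I never saw the plate knocked aside.

**What disagreed or went less well:**
- **Joystick force:** full tilt took about 40 N at the knob, not the 9 to 14 N given. While finding the end of travel on the first case I briefly reached about 70 N. I could not explain the difference. The camera put the tilt at about 0.48 rad.
- **First case:** I pressed it several times before I was sure of the tilt.
- **Third case:** I first gripped it too high on the body, so I set it back on the mat and gripped it again lower.
- **Scene camera:** it placed the tray cases 4–10 mm off the top camera's positions; both sets are inside the tray.

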